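Find the hollow casting and clamp it for drilling

TASK

One of these cast pillow blocks has been hollowed out and weighs about half of what the others do: heft each one to find it, and put the sound ones back in the long pockets of the crate tray, fully down. Wind the vice open, lay the hollow block upright and flat on the vice bed, its long foot lying along the jaws and centred on them, then wind the jaw in until the pad meets the foot and snug it by feel, firm but not so hard as to crack it, ready for drilling. Leave everything else on the cart as it is and let go of the crank.

Things in the scene. Friction and masses are not known exactly. Their poses are not given: they have to be found in the camera images.
- block_1: grey cast pillow block, one of 2 to 4 alike, upright on the mat: foot 140 (x) x 38 (y) x 24 high; midway on it a round hump 66 across, 34 thick (y), flat-faced, crown 71 above the underside; origin at the centre of the underside, z up. Sound ones weigh 0.65 to 0.80 kg; just one of those present, alike in looks, is hollow: 0.30 to 0.42 kg. None: not there this time
- block_2: grey cast pillow block, one of 2 to 4 alike, upright on the mat: foot 140 (x) x 38 (y) x 24 high; midway on it a round hump 66 across, 34 thick (y), flat-faced, crown 71 above the underside; origin at the centre of the underside, z up. Sound ones weigh 0.65 to 0.80 kg; just one of those present, alike in looks, is hollow: 0.30 to 0.42 kg. None: not there this time
- block_3: grey cast pillow block, one of 2 to 4 alike, upright on the mat: foot 140 (x) x 38 (y) x 24 high; midway on it a round hump 66 across, 34 thick (y), flat-faced, crown 71 above the underside; origin at the centre of the underside, z up. Sound ones weigh 0.65 to 0.80 kg; just one of those present, alike in looks, is hollow: 0.30 to 0.42 kg. None: not there this time
- block_4: grey cast pillow block, one of 2 to 4 alike, upright on the mat: foot 140 (x) x 38 (y) x 24 high; midway on it a round hump 66 across, 34 thick (y), flat-faced, crown 71 above the underside; origin at the centre of the underside, z up. Sound ones weigh 0.65 to 0.80 kg; just one of those present, alike in looks, is hollow: 0.30 to 0.42 kg. None: not there this time
- tray_pocket1 (a point): centre of the mouth of a long pocket of the fixed plywood tray, on its top face 24 above the table, x along the pocket, z up; the pocket is 146 by 44 and 14 deep and takes one block's foot; the three pockets lie side by side 66 apart
- tray_pocket2 (a point): centre of the mouth of a long pocket of the fixed plywood tray, on its top face 24 above the table, x along the pocket, z up; the pocket is 146 by 44 and 14 deep and takes one block's foot; the three pockets lie side by side 66 apart
- tray_pocket3 (a point): centre of the mouth of a long pocket of the fixed plywood tray, on its top face 24 above the table, x along the pocket, z up; the pocket is 146 by 44 and 14 deep and takes one block's foot; the three pockets lie side by side 66 apart
- mat: fixed grey mat, 330 x 200 x 4, on which the blocks start; origin under its centre
- vice: machine vice on a riser, fixed to the table: x from the crank end towards the fixed jaw, y along the jaws; origin on the table, 75 in x short of vice_seat. From x = -82 to 119, 134 wide, fixed jaw's top 153 above the table; flange below 168 wide
- vice_seat (a point): point of the steel bed's top, 125 above the table, at the foot of the fixed jaw's face, midway along the jaws; axes as the vice's. The fixed jaw (134 long, 28 high above the bed) is at x > 0, the gap between the jaws at x < 0; the bed is 130 wide (y), a block's ends may stand out over its sides
- vice_pad_face (a point): middle of the face of the moving jaw's black rubber pad (120 long, 26 high, middle 14 above the bed). Its distance from vice_seat along x is the gap between the jaws (16 to 65); it starts narrower than a block's foot
- vice_pad: that rubber pad (10 thick), which presses on the work; springy, about 30 N per mm. 40 to 180 N of clamping is right: about 1.5 rad of crank past first touch; 250 N would crack a hollow casting
- vice_crank (a joint): crank angle, rad, larger = more open: gap = 16 + 1.91 mm per rad (12 mm a turn), 0 to 26 rad. Looking along the vice's +x (from the handle's side) clockwise closes. It stays where left. Turning it free takes about 4.5 N at the handle; with the pad on the work each further rad adds 40 to 57 N of clamping and 1.5 to 2 N at the handle
- crank_axis (a point): a point on the crank's axis, 102 above the table, in the plane of handle_grip; axes as the vice's: the handle goes round it in a vertical circle in the y, z plane, radius 55. The crank does not move along its axis as the vice opens
- handle_grip (a point): middle of the grasp on the crank's black revolving handle, a level bar 24 thick and 78 long along the vice's x, free to turn on its spindle; it can be pinched from above and led round. The crank arm lies 50 beyond, on the +x side. Only the position counts: the frame spins with the handle
- candlestick: bystander, not to be disturbed: pewter candlestick 165 tall, 84 across the foot mm; origin under its centre
- acrylic_cube: bystander, not to be disturbed: clear acrylic display cube, 75 mm; origin under its centre
- cup: bystander, not to be disturbed: brown stoneware cup 80 across, 90 tall mm; origin under its centre
- cigar_tube: bystander, not to be disturbed: silver cigar tube lying, 150 by 19 mm; origin under its centre
- stamp: bystander, not to be disturbed: wooden hand stamp, 60 by 35, 60 tall mm; origin under its centre
- torch: bystander, not to be disturbed: black torch lying, 150 by 33 mm; origin under its centre
- tape_roll: bystander, not to be disturbed: roll of brown tape lying flat, 90 across, 40 high mm; origin under its centre

How it is judged:
By the outcome, as a careful person would: the job done as asked, in the order asked, and still so for the second after the job is handed in, with the robot touching nothing.
Of block_1, block_2, block_4 only 1 to 3 are there at a start; the rules pass over those that are not, and their reading is None.
At some moment in a run one of block_1, block_2, block_3, block_4 may be knocked a few centimetres aside while the robot is not near it.
Once in a run the grip may slacken for a moment while it holds something.
It also fails if it takes over 210 s, if anything falls off the work surface, if the arm or the gripper's body presses on something with over 40 N, if the wrist force passes 120 N, or if a joint passes its speed limit or range.

ROBOT

A 6-joint arm with a two-finger parallel gripper is mounted at the origin on the work surface. World frame = base frame: x ahead of the robot, y to its left, z up, the work surface at z = 0. Lengths are in m, angles in rad, forces in N, time in s.
With the tool pointing down it reaches from about 0.375 to 0.975 m from the base axis. Payload 3.8 kg.
Tool frame: the origin (TCP) lies at the very end of the fingers, on their centre line; the grasp point (between the pads) lies 19 mm behind it; z points along the fingers, y is the direction in which the jaws open and shut (so a half turn about z gives the same grasp; the last joint's range is limited). The gripper opens to 85 mm and grips with 20 to 120 N. Pads are 22 mm wide; open, the fingers measure 114 mm over their backs; the gripper's body (76 mm by 85 mm) begins 54 mm behind the grasp point. The pads swing forward as they close: fully open they stand 13 mm farther back than shut.
Start: joints at [-1.139, 0.264, 1.604, -0, 1.274, -0.037], TCP at [0.305, -0.602, 0.231] pointing down, gripper open.
Joint ranges: [-2.63, 2.63], [-0.94, 2.18], [0.31, 2.57], [-1.31, 4.45], [0, 2.66], [-2.55, 2.55]. Speed limits (rad/s): [2.57, 2.57, 3.14, 3.14, 3.14, 3.14].

INTERFACE

Orientations are given as a unit quaternion [x, y, z, w].
In Python, from bench import arm gives the robot as it stands.
- The arm moves only by the tool step_arm, never from a script. Its argument "targets" is a list of rows, each a list of 3 entries, a list of its own where there are three numbers: the shift along the tool's x, y, z in m, then the turn, a rotation vector about the tool's x, y, z in rad, then the opening, from 0 (shut) to 1 (fully open). A call has exactly 5 rows; each row shifts and turns the pose as measured when the row begins, along the tool's axes as they then stand; what a row does not reach is not made up. A row lasts 1/12 s, in which the tool goes at most 41.7 mm and 7.16 degrees, less where a joint would pass 70% of its speed; a pose out of reach is approached as far as the arm can. A call with a gripper value outside its range is refused whole. The fingers move at their own pace and stop on an object; "newtons" is the grip in N (left out, the last holds). Time passes only in rows, so rows that do not move let the fingers close, or fill a call up. It gives the time, the measured TCP pose, the force and the opening at its end, in the units of the state.
- arm.state(): the state, without advancing time (a new reading comes with each control period).
- arm.get_image(name): name is "scene" or "top"; returns (picture, depth): 400x640x3 uint8, red, green, blue; 400x640 float32, m along the optical axis (not along the pixel's ray), 0 where there is no reading.
- arm.camera_params(name): a dict with "camera_matrix" (3x3 intrinsics, pixels), "xyz" and "orientation" of the camera in the world. Camera axes: x right, y up, looking along -z (the intrinsics and any distortion apply to the point x, -y, -z); pixel columns grow to the right and rows downward; lengths in m; the calibration is good to about 2 mm. A picture is of the moment at which its call begins. camera_params takes no time and is no camera call.
- arm.job_done(): hands the job in, once; it reports no verdict.
Trained networks look in the newest picture that a camera, given by its name, has taken for a name from the list of things; names that differ only in an ending like _2 or _b are one class to them, and where a whole thing is asked for, a point or a joint stands for the part that bears it (a point fixed in the world has none). Each returns a list of dicts, best first, with "conf" (0 to 1); they miss things now and then, are a little off and sometimes report something else, mostly with a low value. They report only what shows in the picture. A call takes as long as a camera call.
- arm.trace(target, camera): "pixels" (400x640 bool, what is visible of it) and "point" ([row, column] in pixels, amid what is visible of it).
The state is a dict: "time": time; "joint_pos": joint angles; "dq": joint speeds; "joint_efforts": joint torques, N m; "position": TCP position; "tool_rot": TCP orientation; "ft_force": force on the tool from outside, world axes, zero at the start; "moment": the same for the moment, N m; "opening": finger opening in m.
Only numpy, scipy, OpenCV 4.12 (cv2) and the standard library are available. Lean on these libraries where they do the work, as an engineer would, in place of code of your own. Each camera call takes 0.05 s, during which the arm holds its last target. There are 200 camera calls.

## Working session

There is one attempt and no reset: what is moved stays moved. The work goes in short steps, Python scripts to look and compute and a tool call to move; the robot and the scene stay as the last step left them, time stands still between calls to the robot, and variables do not carry over. Pictures are saved under pics/ and viewed, about 12 in all and at most 16, crops included, and the job is handed in when it is done.

Besides the shell and the picture viewer there is one more tool, called after "Emit:" as name(argument=value, ...), one argument or row to a line, values as JSON. step_arm: Moves the arm, as the interface text tells. Its arguments: {"type":"object","properties":{"targets":{"type":"array","items":{"type":"array"}},"newtons":{"type":"number"}},"required":["targets"]}

```bash
ls; mkdir -p pics
python3 - <<'E'
from bench import arm
import cv2,json
s=arm.state();print({k:v for k,v in s.items()})
for n in("scene","top"):
    im,d=arm.get_image(n);cv2.imwrite(f"pics/{n}0.png",im[:,:,::-1]);print(n,arm.camera_params(n))
E
```

```text
pics
{'time': 0.0, 'joint_pos': array([-1.13889806e+00,  2.64799798e-01,  1.60537471e+00,  6.12373866e-05,
        1.27370833e+00, -3.68902412e-02]), 'dq': array([ 0.00023984,  0.00096912,  0.00156717, -0.00131728, -0.00064428,
        0.00055703]), 'joint_efforts': array([-1.42212521e-03, -5.15107048e+01, -3.67324340e+01,  1.16516489e-04,
        1.29107983e-02,  1.86681535e-05]), 'position': array([ 0.30468369, -0.6014997 ,  0.22993022]), 'tool_rot': array([ 9.72656658e-01,  2.32244944e-01, -1.95995251e-04, -1.12857651e-03]), 'ft_force': array([-0.09440687, -1.12687115,  0.2027964 ]), 'moment': array([ 0.00522964,  0.0177688 , -0.00726318]), 'opening': 0.08535944111252593}
scene {'camera_matrix': array([[443.49795214,   0.        , 316.92124189],
       [  0.        , 443.49795214, 199.82067111],
       [  0.        ,   0.        ,   1.        ]]), 'xyz': array([ 1.77311993, -0.40991712,  0.90855191]), 'orientation': array([0.39665531, 0.27785242, 0.52290002, 0.70145432])}
top {'camera_matrix': array([[367.45481412,   0.        , 322.40812366],
       [  0.        , 367.45481412, 200.34781347],
       [  0.        ,   0.        ,   1.        ]]), 'xyz': array([0.48505865, 0.0173396 , 1.0978509 ]), 'orientation': array([ 0.02946011, -0.04588649, -0.69790362,  0.71411279])}
```

View pics/scene0.png

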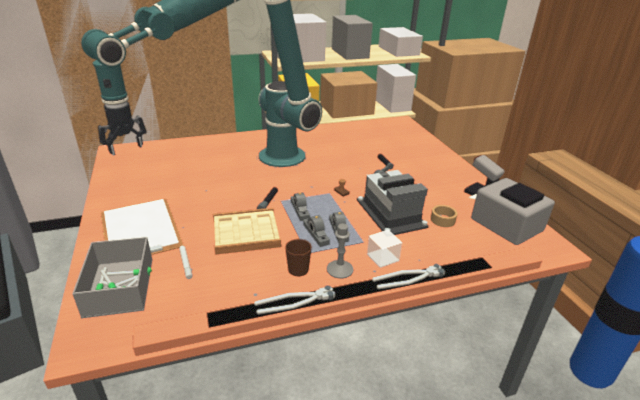

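View pics/top0.png

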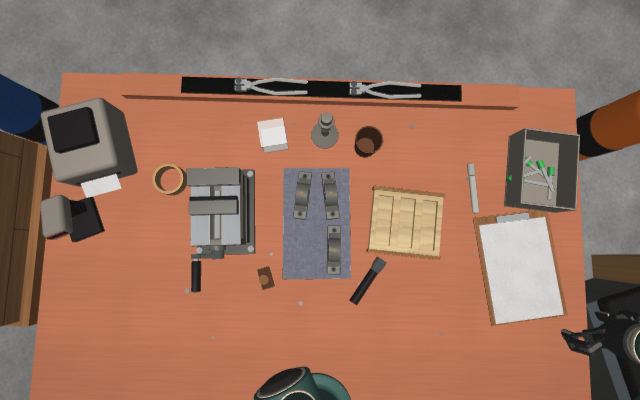

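Top view: three blocks at about (302,195), (330,195) and (334,250) (col,row). The vice is at (220,210) with its handle at (195,275), and the tray is at (406,222). Next I'll measure them.

```bash
cat > h.py <<'E'
from bench import arm
import numpy as np,cv2
from scipy.spatial.transform import Rotation as R
def cloud(n,d):
    p=arm.camera_params(n);K=p["camera_matrix"];v,u=np.mgrid[0:400,0:640]
    c=np.stack([(u-K[0,2])/K[0,0]*d,-(v-K[1,2])/K[1,1]*d,-d],-1)
    w=c@R.from_quat(p["orientation"]).as_matrix().T+p["xyz"]
    w[d==0]=np.nan;return w
def rect(P):
    (c,s,a)=cv2.minAreaRect((P[:,:2]*1000).astype(np.float32)); return np.round(c,1),np.round(s,1),round(a,1)
E
python3 - <<'E'
from h import *
for n in("top","scene"):
    im,d=arm.get_image(n);w=cloud(n,d);np.save(f"pics/w_{n}.npy",w)
    for t in("block_1","tray_pocket1","vice","vice_crank","vice_pad","mat","candlestick","acrylic_cube","cup","stamp","torch","tape_roll","cigar_tube"):
        if n=="scene" and t not in("block_1","vice_crank","vice_pad"):continue
        for r in arm.trace(t,n):
            if r["conf"]<.3: continue
            P=w[r["pixels"]];P=P[~np.isnan(P[:,0])]
            print(n,t,round(r["conf"],2),np.round(r["point"]),len(P),rect(P),np.round(np.percentile(P[:,2],[2,50,98])*1000), "med",np.round(np.median(P,0)*1000))
            if t=="block_1":
                H=P[(P[:,2]>.045)];F=P[(P[:,2]>.02)&(P[:,2]<.04)];print("   hump",len(H),rect(H),H.mean(0)*1000,"foot",len(F),rect(F),F.mean(0)*1000)
E
```

```text
top block_1 0.88 [197. 303.] 606 (array([614.9,  54.6]), array([ 39.4, 139.3]), 84.3) [24. 39. 77.] med [609.  53.  39.]
   hump 273 (array([614.6,  53.1]), array([34.3, 64. ]), 84.7) [611.98275805  53.33105372  67.81280865] foot 311 (array([614.8,  53.8]), array([ 37.6, 139.3]), 84.4) [610.48846659  53.11155796  30.02724161]
top block_1 0.8 [194. 331.] 624 (array([616.8, -29.2]), array([139.9,  39.7]), 7.9) [21. 39. 76.] med [610. -27.  39.]
   hump 276 (array([616.3, -27.9]), array([63.7, 34.4]), 7.1) [614.35881154 -28.08465313  67.37127386] foot 318 (array([616.7, -28.4]), array([139.9,  38.1]), 8.0) [612.5351489  -27.59954581  29.76917305]
top block_1 0.76 [248. 335.] 647 (array([458.3, -41.3]), array([135.2,  37.7]), 0.2) [23. 40. 76.] med [460. -40.  40.]
   hump 298 (array([458.4, -41.2]), array([65. , 34.2]), 0.6) [458.2493007  -40.641092    67.00868818] foot 311 (array([458.3, -40.7]), array([ 37.5, 135.6]), 89.2) [457.81570212 -39.96335348  29.51159845]
top block_1 0.52 [174. 163.] 528 (array([652.6, 447.9]), array([100.6,  86.1]), 80.8) [ 1. 37. 43.] med [654. 447.  37.]
 
[... 2212 characters left out ...]
), 52.6) [ 1. 44. 92.] med [ 781. -137.   44.]
scene block_1 0.97 [229. 318.] 494 (array([607. , -21.1]), array([160.5,  60.9]), 7.5) [ 8. 38. 78.] med [640. -36.  38.]
   hump 199 (array([619.6, -30.8]), array([64. , 35.9]), 7.1) [628.44197669 -33.01804001  64.32549315] foot 192 (array([617.8, -30.4]), array([141.5,  39.6]), 7.5) [641.83081536 -34.44549433  30.1090264 ]
scene vice_crank 0.75 [164. 384.] 151 (array([399.5, 290.6]), array([102.7,  70.1]), 0.8) [115. 135. 146.] med [427. 307. 135.]
scene vice_pad 0.48 [184. 394.] 199 (array([603.9, 272.6]), array([117.9,  53.6]), 86.4) [133. 148. 158.] med [589. 268. 148.]<stdin>:11: RuntimeWarning: Mean of empty slice.
  ret = um.true_divide(
```

Run:
```python
from h import *
w=np.load("pics/w_top.npy");x,y,z=[w[...,i]*1000 for i in range(3)]
def show(n,m):
    P=w[m];
    print(n,m.sum(),rect(P),np.round(np.median(z[m])) if m.sum() else 0)
# tray
T=(abs(x-544)<115)&(abs(y+253)<115)
fl=T&(z>4)&(z<17.5)
import scipy.ndimage as nd
L,k=nd.label(nd.binary_opening(fl,np.ones((3,3))))
for i in range(1,k+1):
    if (L==i).sum()>150: show("pocket?",L==i)
show("tray top",T&(z>17.5)&(z<40))
print("zhist tray",np.histogram(z[T],bins=np.arange(-4,36,4)))
V=(x>330)&(x<720)&(y>180)&(y<390)
print(np.histogram(z[V],bins=np.arange(0,170,6)))
for lo,hi in((118,131),(147,160),(135,147),(3,40),(95,117)):
    L,k=nd.label(V&(z>lo)&(z<hi))
    for i in range(1,k+1):
        if (L==i).sum()>60: show(f"v{lo}-{hi}",L==i)
print(np.round(z[165:300:3,213]))
print(np.round(x[165:300:3,213]))
im=cv2.imread("pics/top0.png");a=im[155:300,170:270];b=im[175:270,355:455]
cv2.imwrite("pics/c.png",np.hstack([cv2.resize(a,(400,580),interpolation=2),cv2.resize(b,(400,380),interpolation=2) if 0 else cv2.copyMakeBorder(cv2.resize(b,(400,380),interpolation=2),0,200,0,0,0)]))
```

```text
pocket? 704 (array([ 547.3, -190. ]), array([ 43.4, 146. ]), 85.4) 10.0
pocket? 703 (array([ 541.6, -256. ]), array([ 42.4, 146. ]), 85.2) 9.0
pocket? 694 (array([ 535.5, -322.3]), array([ 43.2, 146.1]), 86.0) 9.0
tray top 2569 (array([ 531.2, -252.6]), array([212.7, 217.9]), 84.9) 24.0
zhist tray (array([ 606,  393,  509, 1367,  299,  170, 1207,  811,  354]), array([-4,  0,  4,  8, 12, 16, 20, 24, 28, 32]))
(array([1719,  404,  369,   96,   23,   36,    9,   62,  122,   12,   25,
         37,   19,   55,   87,   50,   69,  130,  190,  151, 1316,  506,
        186,  228,  144, 1597,   63,    0]), array([  0,   6,  12,  18,  24,  30,  36,  42,  48,  54,  60,  66,  72,
        78,  84,  90,  96, 102, 108, 114, 120, 126, 132, 138, 144, 150,
       156, 162, 168]))
v118-131 1643 (array([526.6, 275.5]), array([190.6, 130.5]), 3.1) 125.0
v118-131 206 (array([606.4, 320.1]), array([27.4, 50.2]), 3.4) 125.0
v147-160 898 (array([643.2, 281.8]), array([ 44.9, 133.3]), 3.2) 153.0
v147-160 879 (array([568.1, 277.6]), array([ 46.9, 123.2]), 2.4) 153.0
v135-147 286 (array([393.6, 317.7]), array([95.8, 21.2]), 3.0) 139.0
v3-40 850 (array([564.2, 231.7]), array([ 87.6, 254. ]), 89.2) 12.0
v3-40 110 (array([449.4, 338.5]), array([20.5, 43.3]), 1.6) 13.0
v95-117 119 (array([566.2, 213.6]), array([194.4,   2.1]), 3.0) 108.0
v95-117 143 (array([514.3, 274.7]), array([61.5, 14.1]), 2.2) 108.0
v95-117 65 (array([448.7, 260.3]), array([13.8, 35.3]), 82.1) 112.0
[ -2. 157. 150. 152. 153. 156. 153.  89.  91.  87.  91. 150. 152. 152.
 153. 152. 150.  88.  87.  89.  91.  88.  93.  92.  89. 120. 125. 123.
 122. 113. 117. 117.  -1.   0.  -1.   4.  -0.   1.   1.  -1.  -0.  -0.
  -1.   1.   1.]
[702. 663. 657. 648. 640. 632. 625. 626. 617. 609. 601. 586. 578. 570.
 563. 555. 547. 543. 535. 527. 519. 510. 502. 494. 486. 478. 470. 463.
 455. 447. 439. 431. 416. 408. 399. 391. 382. 373. 365. 356. 347. 339.
 330. 322. 313.]
```

View pics/c.png

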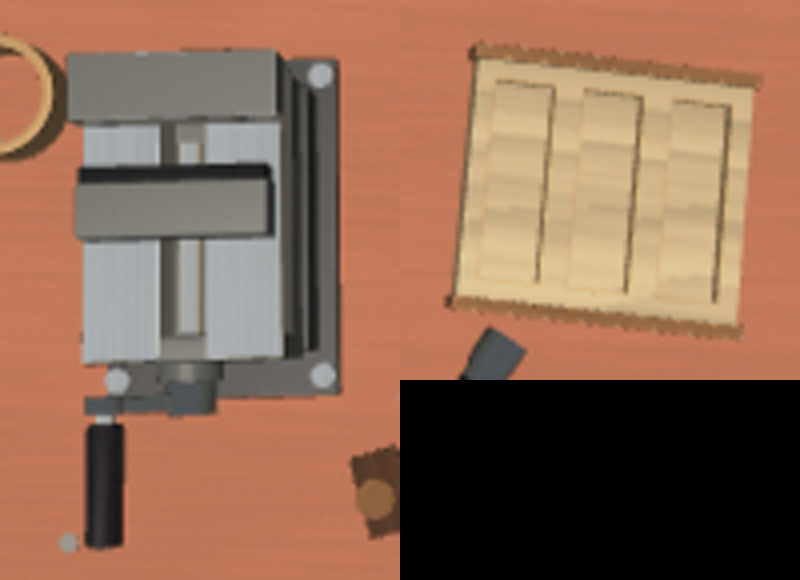

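Three blocks found. The vice axis is at about +3°, with the seat near (0.621, 0.281) and the gap about 29 mm. The handle is on the +y side, about 27° up. I'll write a move planner next.

```bash
cat >> h.py <<'E'
def pose():
    s=arm.state();M=R.from_quat(s["tool_rot"]).as_matrix();return s,np.array(s["position"]),M
def down(phi):
    c,n=np.cos(phi),np.sin(phi);return np.array([[c,n,0],[n,-c,0],[0,0,-1.]])
def plan(*way,step=.034,turn=.11,mul=5):
    """way: (x,y,z,phi_deg) waypoints from the present pose; print rows in the tool frame"""
    _,p,M=pose();out=[]
    for x,y,z,f in way:
        t=np.array([x,y,z]);T=down(np.radians(f));rv=R.from_matrix(M.T@T).as_rotvec()
        n=int(max(np.ceil(np.linalg.norm(t-p)/step),np.ceil(np.linalg.norm(rv)/turn),1))
        for i in range(n):
            s=M.T@(t-p)/(n-i);r=R.from_matrix(M.T@T).as_rotvec()/(n-i)
            p=p+M@s;M=M@R.from_rotvec(r).as_matrix();out.append((np.round(s,4),np.round(r,3)))
        out.append(None)
    last=None;c=0
    for o in out+[None]:
        k=None if o is None else str(o[0].tolist())+","+str(o[1].tolist())
        if k!=last:
            if c:print(c,"x",last)
            last,c=k,0
        if k is None:last=None;continue
        c+=1
def st():
    s,p,M=pose();print("t",round(s["time"],2),"p",np.round(p*1000,1),"phi",round(np.degrees(np.arctan2(M[1,0],M[0,0])),2),"tilt",np.round(M[:2,2],4),"F",np.round(s["ft_force"],2),"open",round(s["opening"]*1000,1),"j",np.round(s["joint_pos"],2))
def blocks():
    im,d=arm.get_image("top");w=cloud("top",d)
    for r in arm.trace("block_1","top"):
        P=w[r["pixels"]];P=P[~np.isnan(P[:,0])]
        H=P[P[:,2]>.055]
        if len(H)<80 or len(P)<200: continue
        c,s,a=rect(P);a=a+(90 if s[1]>s[0] else 0);a=(a+90)%180-90
        z=np.percentile(P[:,2],98)*1000
        print("block conf",round(r["conf"],2),"hump",rect(H)[0],"all",c,s,"ang",round(a,1),"top",round(z))
    return im,w
E
python3 - <<'E'
from h import *
st();plan((.458,-.041,.2,0),(.458,-.041,.045,0))
E
```

```text
t 1.0 p [ 305.  -602.2  231.3] phi 26.86 tilt [-0.  0.] F [ 0.13 -0.57 -0.01] open 85.5 j [-1.14  0.26  1.6  -0.    1.27 -0.04]
1 x [0.0217, -0.024, 0.0017],[-0.0, 0.0, 0.026]
1 x [0.021, -0.0245, 0.0017],[-0.0, 0.0, 0.026]
1 x [0.0204, -0.0251, 0.0017],[-0.0, 0.0, 0.026]
1 x [0.0197, -0.0256, 0.0017],[-0.0, 0.0, 0.026]
1 x [0.0191, -0.0261, 0.0017],[-0.0, 0.0, 0.026]
1 x [0.0184, -0.0266, 0.0017],[-0.0, 0.0, 0.026]
1 x [0.0177, -0.0271, 0.0017],[-0.0, 0.0, 0.026]
1 x [0.017, -0.0275, 0.0017],[-0.0, 0.0, 0.026]
1 x [0.0162, -0.0279, 0.0017],[-0.0, 0.0, 0.026]
1 x [0.0155, -0.0283, 0.0017],[-0.0, 0.0, 0.026]
1 x [0.0148, -0.0287, 0.0017],[-0.0, 0.0, 0.026]
1 x [0.014, -0.0291, 0.0017],[-0.0, 0.0, 0.026]
1 x [0.0133, -0.0295, 0.0017],[-0.0, 0.0, 0.026]
1 x [0.0125, -0.0298, 0.0017],[-0.0, 0.0, 0.026]
1 x [0.0117, -0.0301, 0.0017],[-0.0, 0.0, 0.026]
1 x [0.0109, -0.0304, 0.0017],[-0.0, 0.0, 0.026]
1 x [0.0101, -0.0307, 0.0017],[-0.0, 0.0, 0.026]
1 x [0.0093, -0.0309, 0.0017],[-0.0, 0.0, 0.026]
5 x [0.0, -0.0, 0.031],[-0.0, 0.0, 0.0]
```

Emit:
step_arm(
  targets=[
    [[0, 0, 0], [0, 0, 0.094], 0.65],
    [[0, 0, 0], [0, 0, 0.094], 0.65],
    [[0, 0, 0], [0, 0, 0.094], 0.65],
    [[0, 0, 0], [0, 0, 0.094], 0.65],
    [[0, 0, 0], [0, 0, 0.094], 0.65],
  ],
  newtons=40,
)

```text
time: 1.42
position: [0.305, -0.6022, 0.2313]
tool_rot: [1.0, -0.01, 0.0, -0.0]
ft_force: [-0.8, -0.2, -0.2]
opening: 0.0553
```

Emit:
step_arm(
  targets=[
    [[0.01, -0.037, 0], [0, 0, 0], 0.65],
    [[0.01, -0.037, 0], [0, 0, 0], 0.65],
    [[0.01, -0.037, 0], [0, 0, 0], 0.65],
    [[0.01, -0.037, 0], [0, 0, 0], 0.65],
    [[0.01, -0.037, 0], [0, 0, 0], 0.65],
  ],
)

```text
time: 1.83
position: [0.3586, -0.4204, 0.2292]
tool_rot: [1.0, -0.018, -0.0, 0.002]
ft_force: [0.1, 0.3, 0.0]
opening: 0.0554
```

Emit:
step_arm(
  targets=[
    [[0.01, -0.037, 0], [0, 0, 0], 0.65],
    [[0.01, -0.037, 0], [0, 0, 0], 0.65],
    [[0.01, -0.037, 0], [0, 0, 0], 0.65],
    [[0.01, -0.037, 0], [0, 0, 0], 0.65],
    [[0.01, -0.037, 0], [0, 0, 0], 0.65],
  ],
)

```text
time: 2.25
position: [0.4161, -0.2288, 0.2294]
tool_rot: [1.0, -0.02, 0.001, 0.003]
ft_force: [0.3, -0.6, 0.6]
opening: 0.0555
```

Emit:
step_arm(
  targets=[
    [[0.01, -0.037, 0], [0, 0, 0], 0.65],
    [[0.01, -0.037, 0], [0, 0, 0], 0.65],
    [[0.01, -0.037, 0], [0, 0, 0], 0.65],
    [[0.01, -0.037, 0], [0, 0, 0], 0.65],
    [[0.01, -0.037, 0], [0, 0, 0], 0.65],
  ],
)

```text
time: 2.67
position: [0.4745, -0.0367, 0.2308]
tool_rot: [1.0, -0.02, 0.004, 0.003]
ft_force: [0.8, 0.5, 0.4]
opening: 0.0555
```

Run:
```python
from h import *
blocks();st();plan((.4585,-.041,.2,0),(.4585,-.041,.039,0))
```

```text
block conf 0.85 hump [615.3  53.3] all [615.1  55.2] [ 40.9 138.8] ang -5.7 top 76
t 2.77 p [475.4 -33.5 230.8] phi -1.94 tilt [ 0.009  -0.0044] F [0.73 0.05 0.75] open 55.5 j [-0.12 -0.12  2.02 -0.    1.24  1.49]
1 x [-0.0085, 0.004, 0.0153],[0.002, -0.005, -0.017]
1 x [-0.0085, 0.0039, 0.0154],[0.002, -0.005, -0.017]
5 x [-0.0, -0.0, 0.0322],[0.0, 0.0, -0.0]
```

Emit:
step_arm(
  targets=[
    [[-0.0085, 0.004, 0.015], [0.002, -0.005, -0.017], 0.65],
    [[-0.0085, 0.0035, 0.015], [0.002, -0.005, -0.017], 0.65],
    [[0, 0, 0.03], [0, 0, 0], 0.65],
    [[0, 0, 0.03], [0, 0, 0], 0.65],
    [[0, 0, 0], [0, 0, 0], 0.65],
  ],
)

```text
time: 3.18
position: [0.4614, -0.0402, 0.1423]
tool_rot: [1.0, 0.005, 0.004, 0.002]
ft_force: [-1.2, -0.5, 0.1]
opening: 0.0554
```

Run:
```python
from h import *
st();plan((.4585,-.041,.039,0))
```

```text
t 3.18 p [461.4 -40.2 142.3] phi 0.62 tilt [ 0.0082 -0.0032] F [-1.22 -0.5   0.13] open 55.4 j [-0.14 -0.07  2.14 -0.    1.06  1.42]
2 x [-0.0009, 0.0001, 0.0258],[0.001, -0.002, 0.003]
1 x [-0.0008, 0.0001, 0.0258],[0.001, -0.002, 0.003]
1 x [-0.0008, 0.0002, 0.0258],[0.001, -0.002, 0.003]
```

Emit:
step_arm(
  targets=[
    [[-0.001, 0, 0.026], [0.001, -0.002, 0.003], 0.65],
    [[-0.001, 0, 0.026], [0.001, -0.002, 0.003], 0.65],
    [[-0.001, 0, 0.026], [0.001, -0.002, 0.003], 0.65],
    [[-0.001, 0, 0.024], [0.001, -0.002, 0.003], 0.65],
    [[0, 0, 0], [0, 0, 0], 0.65],
  ],
)

```text
time: 3.6
position: [0.4622, -0.0444, 0.0437]
tool_rot: [1.0, -0.002, 0.004, 0.001]
ft_force: [-0.9, 0.3, -1.6]
opening: 0.0555
```

Emit:
step_arm(
  targets=[
    [[0, 0, 0], [0, 0, 0], 0.2],
    [[0, 0, 0], [0, 0, 0], 0.2],
    [[0, 0, 0], [0, 0, 0], 0.2],
    [[0, 0, 0], [0, 0, 0], 0.2],
    [[0, 0, 0], [0, 0, 0], 0.2],
  ],
  newtons=60,
)

```text
time: 4.02
position: [0.4657, -0.0462, 0.0497]
tool_rot: [1.0, -0.003, 0.007, 0.001]
ft_force: [-0.3, 0.1, -2.5]
opening: 0.0334
```

Emit:
step_arm(
  targets=[
    [[0, 0, 0], [0, 0, 0], 0.2],
    [[0, 0, -0.015], [0, 0, 0], 0.2],
    [[0, 0, -0.025], [0, 0, 0], 0.2],
    [[0, 0, -0.025], [0, 0, 0], 0.2],
    [[0, 0, -0.025], [0, 0, 0], 0.2],
  ],
)

```text
time: 4.43
position: [0.4591, -0.0451, 0.1381]
tool_rot: [1.0, -0.003, 0.001, 0.0]
ft_force: [0.9, 0.5, -2.6]
opening: 0.0329
```

Emit:
step_arm(
  targets=[
    [[0, 0, 0], [0, 0, 0], 0.2],
    [[0, 0, 0], [0, 0, 0], 0.2],
    [[0, 0, 0], [0, 0, 0], 0.2],
    [[0, 0, 0], [0, 0, 0], 0.2],
    [[0, 0, 0], [0, 0, 0], 0.2],
  ],
)

```text
time: 4.85
position: [0.4624, -0.0454, 0.1425]
tool_rot: [1.0, -0.002, 0.006, 0.001]
ft_force: [-0.7, -0.5, -3.0]
opening: 0.033
```

Emit:
step_arm(
  targets=[
    [[0, 0, 0], [0, 0, 0], 0.2],
    [[0, 0, 0], [0, 0, 0], 0.2],
    [[0, 0, 0], [0, 0, 0], 0.2],
    [[0, 0, 0], [0, 0, 0], 0.2],
    [[0, 0, 0], [0, 0, 0], 0.2],
  ],
)

```text
time: 5.27
position: [0.4588, -0.0449, 0.1374]
tool_rot: [1.0, -0.002, 0.001, 0.001]
ft_force: [-0.2, -0.1, -3.5]
opening: 0.0331
```

Run:
```python
from h import *
st();im,w=blocks();st()
print(rect(w[(w[...,2]>.1)&(w[...,2]<.103)]) if 0 else "")
plan((.5473,-.1892,.13,-4.6),(.5473,-.1892,.05,-4.6))
```

```text
t 5.27 p [458.8 -44.9 137.4] phi -0.25 tilt [ 0.002  -0.0011] F [-0.2  -0.12 -3.53] open 33.1 j [-0.15 -0.07  2.15 -0.    1.06  1.42]
block conf 0.9 hump [615.1  53.5] all [615.5  56.2] [ 43.  140.1] ang -5.6 top 77
block conf 0.62 hump [617.  -27.9] all [620.1 -28.7] [146.2  44.6] ang 8.1 top 76
t 5.37 p [458.9 -44.9 137.7] phi -0.26 tilt [ 0.0024 -0.0012] F [ 0.77 -0.26 -3.66] open 33.3 j [-0.15 -0.07  2.15 -0.    1.06  1.42]

1 x [0.0178, 0.0288, 0.0016],[0.0, -0.0, 0.015]
1 x [0.0182, 0.0285, 0.0016],[0.0, -0.0, 0.015]
1 x [0.0187, 0.0282, 0.0016],[0.0, -0.0, 0.015]
1 x [0.0191, 0.0279, 0.0016],[0.0, -0.0, 0.015]
1 x [0.0195, 0.0277, 0.0016],[0.0, -0.0, 0.015]
3 x [-0.0, -0.0, 0.0267],[-0.0, -0.0, -0.0]
```

Emit:
step_arm(
  targets=[
    [[0, 0, 0], [0, 0, 0], 0.2],
    [[0, 0, 0], [0, 0, 0], 0.2],
    [[0, 0, 0], [0, 0, 0], 0.2],
    [[0, 0, 0], [0, 0, 0], 0.2],
    [[0, 0, 0], [0, 0, 0], 0.2],
  ],
)

```text
time: 5.78
position: [0.4594, -0.045, 0.1381]
tool_rot: [1.0, -0.002, 0.002, 0.001]
ft_force: [-0.0, -0.3, -3.7]
opening: 0.0331
```

Emit:
step_arm(
  targets=[
    [[0, 0, 0], [0, 0, 0], 0.2],
    [[0, 0, 0], [0, 0, 0], 0.2],
    [[0, 0, 0], [0, 0, 0], 0.2],
    [[0, 0, 0], [0, 0, 0], 0.2],
    [[0, 0, 0], [0, 0, 0], 0.2],
  ],
)

```text
time: 6.2
position: [0.4596, -0.045, 0.1384]
tool_rot: [1.0, -0.002, 0.002, 0.001]
ft_force: [0.4, -1.0, -3.6]
opening: 0.0333
```

Run:
```python
from h import *
st()
```

```text
t 6.2 p [459.6 -45.  138.4] phi -0.26 tilt [ 0.0041 -0.0014] F [ 0.38 -0.97 -3.61] open 33.3 j [-0.15 -0.07  2.15 -0.    1.06  1.42]
```

Emit:
step_arm(
  targets=[
    [[0, 0, 0.02], [0, 0, 0], 0.2],
    [[0, 0, 0.02], [0, 0, 0], 0.2],
    [[0, 0, 0.02], [0, 0, 0], 0.2],
    [[0, 0, 0.018], [0, 0, 0], 0.2],
    [[0, 0, 0], [0, 0, 0], 0.2],
  ],
)

```text
time: 6.62
position: [0.4636, -0.0456, 0.0609]
tool_rot: [1.0, -0.002, 0.006, 0.001]
ft_force: [-0.9, 0.2, -3.9]
opening: 0.0335
```

Emit:
step_arm(
  targets=[
    [[0, 0, 0.002], [0, 0, 0], 0.2],
    [[0, 0, 0], [0, 0, 0], 0.2],
    [[0, 0, 0.002], [0, 0, 0], 0.2],
    [[0, 0, 0], [0, 0, 0], 0.2],
    [[0, 0, 0], [0, 0, 0], 0.2],
  ],
)

```text
time: 7.03
position: [0.4654, -0.0459, 0.0594]
tool_rot: [1.0, -0.002, 0.007, 0.002]
ft_force: [0.6, 0.7, -3.6]
opening: 0.0332
```

Emit:
step_arm(
  targets=[
    [[0, 0, 0.005], [0, -0.01, 0], 0.2],
    [[0, 0, 0.005], [0, 0, 0], 0.2],
    [[0, 0, 0], [0, 0, 0], 0.2],
    [[0, 0, 0], [0, 0, 0], 0.2],
    [[0, 0, 0], [0, 0, 0], 0.2],
  ],
)

```text
time: 7.45
position: [0.4678, -0.0463, 0.0507]
tool_rot: [1.0, -0.002, 0.004, 0.002]
ft_force: [0.2, 0.2, -3.1]
opening: 0.0331
```

Run:
```python
from h import *
st()
```

```text
t 7.45 p [467.8 -46.3  50.7] phi -0.25 tilt [ 0.0084 -0.0037] F [ 0.19  0.17 -3.14] open 33.1 j [-0.15  0.06  2.2  -0.    0.87  1.43]
```

Emit:
step_arm(
  targets=[
    [[-0.004, 0, 0.002], [0, -0.005, 0], 0.2],
    [[0, 0, 0.002], [0, 0, 0], 0.2],
    [[0, 0, 0.001], [0, 0, 0], 0.2],
    [[0, 0, 0.001], [0, 0, 0], 0.2],
    [[0, 0, 0.001], [0, 0, 0], 0.2],
  ],
)

```text
time: 7.87
position: [0.4636, -0.0463, 0.0453]
tool_rot: [1.0, -0.002, 0.001, 0.002]
ft_force: [-5.9, 1.3, 8.3]
opening: 0.0335
```

Run:
```python
from h import *
st()
```

```text
t 7.87 p [463.6 -46.3  45.3] phi -0.26 tilt [ 0.0022 -0.0036] F [-5.92  1.27  8.28] open 33.5 j [-0.15  0.07  2.21 -0.    0.86  1.43]
```

Emit:
step_arm(
  targets=[
    [[0, 0, 0], [0, 0, 0], 0.6],
    [[0, 0, 0], [0, 0, 0], 0.6],
    [[0, 0, 0], [0, 0, 0], 0.6],
    [[0, 0, 0], [0, 0, 0], 0.6],
    [[0, 0, -0.005], [0, 0, 0], 0.6],
  ],
)

```text
time: 8.28
position: [0.4652, -0.0465, 0.0517]
tool_rot: [1.0, -0.002, 0.003, 0.002]
ft_force: [-0.5, -0.3, -0.1]
opening: 0.0517
```

Emit:
step_arm(
  targets=[
    [[0, 0, -0.025], [0, 0, 0], 0.6],
    [[0, 0, -0.025], [0, 0, 0], 0.6],
    [[0, 0, -0.025], [0, 0, 0], 0.6],
    [[0, 0, -0.025], [0, 0, 0], 0.6],
    [[0, 0, -0.015], [0, 0, 0], 0.6],
  ],
)

```text
time: 8.7
position: [0.4607, -0.0455, 0.168]
tool_rot: [1.0, -0.002, -0.002, 0.001]
ft_force: [0.9, 0.7, -0.1]
opening: 0.0513
```

Run:
```python
from h import *
st();blocks();plan((.6168,-.028,.14,8),(.6168,-.028,.045,8))
```

```text
t 8.7 p [460.7 -45.5 168. ] phi -0.26 tilt [-0.0048 -0.0025] F [ 0.88  0.68 -0.12] open 51.3 j [-0.15 -0.09  2.11 -0.    1.13  1.43]
block conf 0.96 hump [614.6  53.5] all [613.4  53.2] [ 37.3 136.9] ang -7.2 top 76
block conf 0.83 hump [616.9 -28.3] all [616.4 -30.2] [138.5  41.6] ang 7.7 top 76
1 x [0.0309, -0.0037, 0.0058],[0.001, 0.0, -0.029]
1 x [0.031, -0.0028, 0.0058],[0.001, 0.0, -0.029]
1 x [0.031, -0.0019, 0.0058],[0.001, 0.0, -0.029]
1 x [0.0311, -0.001, 0.0058],[0.001, 0.0, -0.029]
1 x [0.0311, -0.0001, 0.0058],[0.001, 0.0, -0.029]
3 x [-0.0, 0.0, 0.0317],[-0.0, -0.0, 0.0]
```

Emit:
step_arm(
  targets=[
    [[0.031, -0.0037, 0.006], [0.001, 0, -0.029], 0.6],
    [[0.031, -0.0028, 0.006], [0.001, 0, -0.029], 0.6],
    [[0.031, -0.0019, 0.006], [0.001, 0, -0.029], 0.6],
    [[0.031, -0.001, 0.006], [0, 0, -0.029], 0.6],
    [[0.031, 0, 0.006], [0, 0, -0.029], 0.6],
  ],
)

```text
time: 9.22
position: [0.615, -0.0277, 0.1355]
tool_rot: [0.997, 0.072, -0.002, 0.0]
ft_force: [0.4, -0.9, 1.1]
opening: 0.0512
```

Emit:
step_arm(
  targets=[
    [[0, 0, 0], [0, 0, 0], 0.6],
    [[0, 0, 0], [0, 0, 0], 0.6],
    [[0, 0, 0], [0, 0, 0], 0.6],
    [[0, 0, 0], [0, 0, 0], 0.6],
    [[0, 0, 0], [0, 0, 0], 0.6],
  ],
)

```text
time: 9.63
position: [0.6148, -0.0268, 0.1269]
tool_rot: [0.997, 0.073, -0.007, -0.001]
ft_force: [0.7, -0.2, -0.3]
opening: 0.0513
```

Run:
```python
from h import *
st();plan((.6168,-.0283,.043,7.8))
```

```text
t 9.63 p [614.8 -26.8 126.9] phi 8.35 tilt [-0.014   0.0006] F [ 0.68 -0.17 -0.26] open 51.3 j [-0.08  0.25  1.83 -0.    1.08  1.34]
1 x [0.001, 0.0007, 0.0279],[-0.001, 0.005, 0.003]
1 x [0.0008, 0.0006, 0.028],[-0.001, 0.005, 0.003]
1 x [0.0007, 0.0006, 0.028],[-0.001, 0.005, 0.003]
```

Emit:
step_arm(
  targets=[
    [[0.001, 0.001, 0.025], [0, 0.005, 0.003], 0.6],
    [[0.001, 0.001, 0.025], [0, 0.005, 0.003], 0.6],
    [[0.001, 0.001, 0.02], [0, 0.005, 0.003], 0.6],
    [[0, 0, 0.008], [0, 0, 0], 0.6],
    [[0, 0, 0], [0, 0, 0], 0.6],
  ],
)

```text
time: 10.05
position: [0.6164, -0.0303, 0.0519]
tool_rot: [0.998, 0.067, 0.005, -0.001]
ft_force: [-1.2, 0.1, 0.3]
opening: 0.0513
```

Run:
```python
from h import *
st();plan((.6168,-.0283,.041,7.8))
```

```text
t 10.05 p [616.4 -30.3  51.9] phi 7.7 tilt [0.0091 0.0019] F [-1.2   0.13  0.31] open 51.3 j [-0.09  0.32  1.89  0.    0.92  1.34]
1 x [0.0006, -0.0019, 0.0109],[-0.001, -0.009, -0.002]
```

Emit:
step_arm(
  targets=[
    [[0, -0.002, 0.008], [0, -0.008, 0], 0.6],
    [[0, 0, 0.003], [0, 0, 0], 0.6],
    [[0, 0, 0], [0, 0, 0], 0.2],
    [[0, 0, 0], [0, 0, 0], 0.2],
    [[0, 0, 0], [0, 0, 0], 0.2],
  ],
)

```text
time: 10.47
position: [0.6167, -0.0285, 0.0434]
tool_rot: [0.998, 0.067, 0.002, 0.0]
ft_force: [0.9, -0.6, -6.8]
opening: 0.0331
```

Emit:
step_arm(
  targets=[
    [[0, 0, 0], [0, 0, 0], 0.2],
    [[0, 0, 0], [0, 0, 0], 0.2],
    [[0, 0, 0], [0, 0, 0], 0.2],
    [[0, 0, -0.01], [0, 0, 0], 0.2],
    [[0, 0, -0.02], [0, 0, 0], 0.2],
  ],
)

```text
time: 10.88
position: [0.611, -0.0279, 0.0682]
tool_rot: [0.998, 0.067, -0.005, -0.001]
ft_force: [0.3, -0.1, -6.6]
opening: 0.0328
```

Emit:
step_arm(
  targets=[
    [[0, 0, -0.025], [0, 0, 0], 0.2],
    [[0, 0, -0.025], [0, 0, 0], 0.2],
    [[0, 0, -0.015], [0, 0, 0], 0.2],
    [[0, 0, 0], [0, 0, 0], 0.2],
    [[0, 0, 0], [0, 0, 0], 0.2],
  ],
)

```text
time: 11.3
position: [0.6092, -0.0271, 0.1376]
tool_rot: [0.998, 0.067, -0.006, -0.002]
ft_force: [-0.9, 0.7, -6.3]
opening: 0.0334
```

Emit:
step_arm(
  targets=[
    [[0, 0, 0], [0, 0, 0], 0.2],
    [[0, 0, 0], [0, 0, 0], 0.2],
    [[0, 0, 0], [0, 0, 0], 0.2],
    [[0, 0, 0], [0, 0, 0], 0.2],
    [[0, 0, 0], [0, 0, 0], 0.2],
  ],
)

```text
time: 11.72
position: [0.6052, -0.0266, 0.1318]
tool_rot: [0.998, 0.067, -0.011, -0.003]
ft_force: [-0.2, -0.7, -7.1]
opening: 0.033
```

Run:
```python
from h import *
st();plan((.5355,-.3215,.12,-4.6))
```

```text
t 11.72 p [605.2 -26.6 131.8] phi 7.71 tilt [-0.0226  0.0036] F [-0.18 -0.68 -7.11] open 33.0 j [-0.09  0.23  1.84  0.    1.1   1.35]
1 x [-0.012, 0.0314, 0.0014],[-0.0, 0.003, 0.024]
1 x [-0.0113, 0.0317, 0.0013],[-0.0, 0.003, 0.024]
1 x [-0.0105, 0.032, 0.0013],[-0.0, 0.003, 0.024]
1 x [-0.0098, 0.0322, 0.0013],[-0.0, 0.003, 0.024]
1 x [-0.009, 0.0324, 0.0013],[-0.0, 0.003, 0.024]
1 x [-0.0082, 0.0327, 0.0013],[-0.0, 0.003, 0.024]
1 x [-0.0074, 0.0328, 0.0013],[-0.0, 0.003, 0.024]
1 x [-0.0067, 0.033, 0.0013],[-0.0, 0.003, 0.024]
1 x [-0.0059, 0.0332, 0.0013],[-0.0, 0.003, 0.024]
```

Emit:
step_arm(
  targets=[
    [[-0.012, 0.0315, 0], [0, 0.003, 0.024], 0.2],
    [[-0.011, 0.0315, 0], [0, 0.003, 0.024], 0.2],
    [[-0.0105, 0.032, 0], [0, 0.003, 0.024], 0.2],
    [[-0.01, 0.032, 0], [0, 0.003, 0.024], 0.2],
    [[-0.009, 0.0325, 0], [0, 0.003, 0.024], 0.2],
  ],
)

```text
time: 12.13
position: [0.5657, -0.1866, 0.1269]
tool_rot: [1.0, 0.01, -0.006, -0.005]
ft_force: [0.8, 0.6, -6.6]
opening: 0.0329
```

Emit:
step_arm(
  targets=[
    [[-0.008, 0.033, 0], [0, 0.003, 0.024], 0.2],
    [[-0.0075, 0.033, 0], [0, 0.003, 0.024], 0.2],
    [[-0.0065, 0.025, 0], [0, 0.003, 0.024], 0.2],
    [[-0.006, 0.015, 0], [0, 0.003, 0.024], 0.2],
    [[0, 0, 0], [0, 0, 0], 0.2],
  ],
)

```text
time: 12.55
position: [0.531, -0.3036, 0.1227]
tool_rot: [0.999, -0.043, -0.002, -0.004]
ft_force: [-0.2, 0.6, -7.4]
opening: 0.0333
```

Emit:
step_arm(
  targets=[
    [[0, 0, 0], [0, 0, 0], 0.2],
    [[0, 0, 0], [0, 0, 0], 0.2],
    [[0, 0, 0], [0, 0, 0], 0.2],
    [[0, 0, 0], [0, 0, 0], 0.2],
    [[0, 0, 0], [0, 0, 0], 0.2],
  ],
)

```text
time: 12.97
position: [0.5302, -0.3016, 0.1203]
tool_rot: [0.999, -0.043, -0.004, -0.006]
ft_force: [-0.5, -0.1, -6.3]
opening: 0.0331
```

Run:
```python
from h import *
st();blocks();plan((.5355,-.3215,.075,-4.6))
```

```text
t 12.97 p [ 530.2 -301.6  120.3] phi -4.9 tilt [-0.0071  0.0119] F [-0.49 -0.1  -6.32] open 33.1 j [-0.56  0.24  1.85  0.01  1.07  1.09]
block conf 0.91 hump [ 530.6 -293.5] all [ 529.7 -311.4] [141.2  85.1] ang 1.0 top 149
block conf 0.57 hump [458.8 -43.7] all [461.6 -46.2] [142.4  44.1] ang 2.3 top 77
block conf 0.56 hump [615.1  52.6] all [615.3  53.5] [ 36.9 139.1] ang -5.3 top 77
1 x [0.0036, 0.0099, 0.0226],[-0.006, 0.004, -0.003]
1 x [0.0035, 0.0098, 0.0226],[-0.006, 0.004, -0.003]
```

Emit:
step_arm(
  targets=[
    [[0.0036, 0.01, 0.018], [-0.006, 0.004, -0.003], 0.2],
    [[0.0025, 0.008, 0.014], [-0.006, 0.004, -0.003], 0.2],
    [[0, 0.001, 0.006], [0, 0, 0], 0.2],
    [[0, 0, 0], [0, 0, 0], 0.2],
    [[0, 0, 0], [0, 0, 0], 0.2],
  ],
)

```text
time: 13.48
position: [0.5373, -0.319, 0.0831]
tool_rot: [0.999, -0.037, 0.002, 0.001]
ft_force: [-0.5, -0.4, -6.3]
opening: 0.0329
```

Emit:
step_arm(
  targets=[
    [[0, 0, 0], [0, 0, 0], 0.2],
    [[0, 0, 0], [0, 0, 0], 0.2],
    [[0, 0, 0], [0, 0, 0], 0.2],
    [[0, 0, 0], [0, 0, 0], 0.2],
    [[0, 0, 0], [0, 0, 0], 0.2],
  ],
)

```text
time: 13.9
position: [0.5385, -0.3183, 0.086]
tool_rot: [0.999, -0.037, 0.003, 0.001]
ft_force: [0.7, -0.2, -7.1]
opening: 0.0329
```

Run:
```python
from h import *
st();im,d=arm.get_image("scene");w=cloud("scene",d)
for r in arm.trace("block_1","scene"):
    P=w[r["pixels"]];P=P[~np.isnan(P[:,0])];print(r["conf"],r["point"],rect(P),np.percentile(P[:,2],[2,98]))
cv2.imwrite("pics/s1.png",cv2.resize(im[180:280,180:340,::-1],(800,500),interpolation=2))
plan((.5355,-.3215,.06,-4.6))
```

```text
t 13.9 p [ 538.5 -318.3   86. ] phi -4.24 tilt [ 0.0055 -0.0028] F [ 0.75 -0.16 -7.11] open 32.9 j [-0.57  0.29  1.85  0.    0.99  1.07]
0.9 [219.9, 224.6] (array([ 539.2, -316.9]), array([ 37.4, 145.1]), 83.7) [0.05353937 0.12078701]
0.58 [203.9, 301.9] (array([425.9, -39.9]), array([ 53.7, 211.6]), 86.7) [0.00712435 0.07767105]
0.56 [220.3, 335.1] (array([649.2,  38.5]), array([ 62.3, 324.6]), 71.9) [0.00450566 0.08211225]
0.41 [247.9, 383.4] (array([784.5, 169.3]), array([ 79.9, 136.1]), 7.9) [0.00458327 0.0802249 ]
1 x [-0.003, 0.0033, 0.0259],[0.002, -0.006, 0.006]
```

View pics/s1.png

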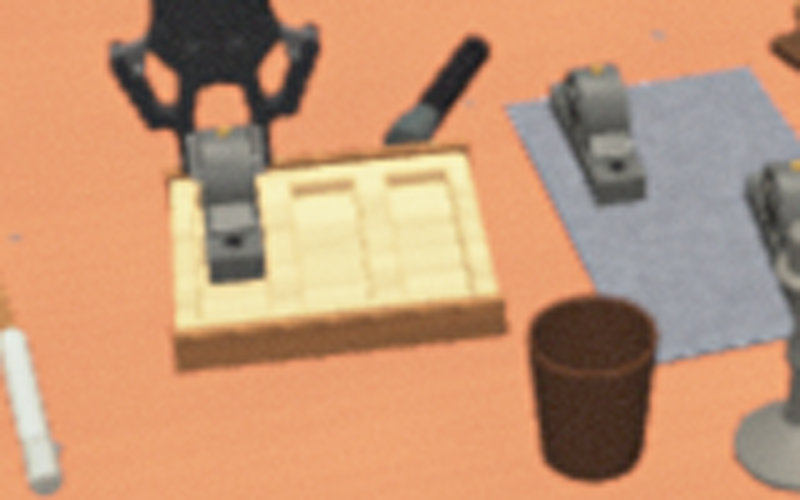

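The block hangs level over the leftmost pocket in this view (crop ~(230,200)), slightly off. I'll correct that and lower it.

Emit:
step_arm(
  targets=[
    [[-0.0015, 0.0017, 0.009], [0.001, -0.003, 0.003], 0.2],
    [[-0.0015, 0.0017, 0.006], [0.001, -0.002, 0.003], 0.2],
    [[0, 0, 0.002], [0, 0, 0], 0.2],
    [[0, 0, 0], [0, 0, 0], 0.2],
    [[0, 0, 0], [0, 0, 0], 0.2],
  ],
)

```text
time: 14.42
position: [0.5346, -0.322, 0.0668]
tool_rot: [0.999, -0.041, -0.0, 0.0]
ft_force: [0.6, -0.6, -7.6]
opening: 0.033
```

Run:
```python
from h import *
st();plan((.5355,-.3215,.049,-4.6))
```

```text
t 14.42 p [ 534.6 -322.    66.8] phi -4.65 tilt [-0.0003 -0.0001] F [ 0.55 -0.64 -7.56] open 33.0 j [-0.58  0.32  1.86 -0.    0.96  1.07]
1 x [0.0008, -0.0006, 0.0178],[0.0, 0.0, -0.001]
```

Emit:
step_arm(
  targets=[
    [[0.0005, -0.0005, 0.005], [0, 0, 0], 0.2],
    [[0.0003, 0, 0.005], [0, 0, 0], 0.2],
    [[0, 0, 0.005], [0, 0, 0], 0.2],
    [[0, 0, 0.003], [0, 0, 0], 0.2],
    [[0, 0, 0.002], [0, 0, 0], 0.2],
  ],
)

```text
time: 14.83
position: [0.5363, -0.3223, 0.0493]
tool_rot: [0.999, -0.041, 0.0, 0.0]
ft_force: [-7.9, 4.4, 15.6]
opening: 0.0328
```

Run:
```python
from h import *
st()
```

```text
t 14.83 p [ 536.3 -322.3   49.3] phi -4.65 tilt [ 0.0001 -0.0004] F [-7.89  4.37 15.63] open 32.8 j [-0.58  0.34  1.87 -0.    0.93  1.07]
```

Emit:
step_arm(
  targets=[
    [[0, 0, 0], [0, 0, 0], 0.55],
    [[0, 0, 0], [0, 0, 0], 0.55],
    [[0, 0, 0], [0, 0, 0], 0.55],
    [[0, 0, 0], [0, 0, 0], 0.55],
    [[0, 0, -0.005], [0, 0, 0], 0.55],
  ],
)

```text
time: 15.25
position: [0.5406, -0.3249, 0.0592]
tool_rot: [0.999, -0.04, 0.004, 0.003]
ft_force: [0.3, 0.5, 0.7]
opening: 0.0468
```

Emit:
step_arm(
  targets=[
    [[0, 0, -0.025], [0, 0, 0], 0.55],
    [[0, 0, -0.025], [0, 0, 0], 0.55],
    [[0, 0, -0.025], [0, 0, 0], 0.6],
    [[0, 0, -0.025], [0, 0, 0], 0.6],
    [[0, 0, -0.005], [0, 0, 0], 0.6],
  ],
)

```text
time: 15.67
position: [0.539, -0.3237, 0.1676]
tool_rot: [0.999, -0.04, 0.003, 0.002]
ft_force: [1.2, -0.3, 0.7]
opening: 0.0513
```

Run:
```python
from h import *
st();blocks();plan((.615,.0533,.14,-5.7))
```

```text
t 15.67 p [ 539.  -323.7  167.6] phi -4.63 tilt [ 0.0059 -0.0042] F [ 1.22 -0.27  0.68] open 51.3 j [-0.58  0.22  1.78 -0.    1.14  1.07]
block conf 0.74 hump [615.3  53.4] all [617.3  54.2] [ 43.  148.4] ang -6.3 top 76
block conf 0.69 hump [458.7 -43.7] all [457.3 -46.2] [ 42.7 143.4] ang -0.2 top 76
block conf 0.55 hump [ 536.1 -319.8] all [ 536.6 -321.2] [ 42.5 139.6] ang -2.5 top 80
1 x [0.0039, -0.0318, 0.002],[0.0, -0.0, 0.002]
2 x [0.0038, -0.0318, 0.002],[0.0, -0.0, 0.002]
2 x [0.0037, -0.0318, 0.002],[0.0, -0.0, 0.002]
2 x [0.0036, -0.0318, 0.002],[0.0, -0.0, 0.002]
2 x [0.0035, -0.0318, 0.002],[0.0, -0.0, 0.002]
2 x [0.0034, -0.0318, 0.002],[0.0, -0.0, 0.002]
1 x [0.0033, -0.0318, 0.0021],[0.0, -0.0, 0.002]
```

Emit:
step_arm(
  targets=[
    [[0.0038, -0.0318, 0], [0, 0, 0.002], 0.6],
    [[0.0038, -0.0318, 0], [0, 0, 0.002], 0.6],
    [[0.0038, -0.0318, 0], [0, 0, 0.002], 0.6],
    [[0.0038, -0.0318, 0], [0, 0, 0.002], 0.6],
    [[0.0037, -0.0318, 0], [0, 0, 0.002], 0.6],
  ],
)

```text
time: 16.18
position: [0.5665, -0.1667, 0.156]
tool_rot: [0.999, -0.051, -0.003, 0.001]
ft_force: [0.2, -0.7, -0.6]
opening: 0.0513
```

Emit:
step_arm(
  targets=[
    [[0.0037, -0.0318, 0.003], [0, 0, 0.002], 0.6],
    [[0.0037, -0.0318, 0.003], [0, 0, 0.002], 0.6],
    [[0.0036, -0.0318, 0.003], [0, 0, 0.002], 0.6],
    [[0.0036, -0.0318, 0.003], [0, 0, 0.002], 0.6],
    [[0.0036, -0.0318, 0.003], [0, 0, 0.002], 0.6],
  ],
)

```text
time: 16.6
position: [0.5955, -0.0021, 0.1292]
tool_rot: [0.998, -0.057, -0.01, 0.001]
ft_force: [1.3, 0.1, 0.3]
opening: 0.0513
```

Emit:
step_arm(
  targets=[
    [[0.0036, -0.028, 0.003], [0, 0, 0.002], 0.6],
    [[0.0034, -0.018, 0.003], [0, 0, 0.002], 0.6],
    [[0, -0.005, 0], [0, 0, 0], 0.6],
    [[0, 0, 0], [0, 0, 0], 0.6],
    [[0, 0, 0], [0, 0, 0], 0.6],
  ],
)

```text
time: 17.02
position: [0.6015, 0.0568, 0.1108]
tool_rot: [0.998, -0.055, -0.018, 0.001]
ft_force: [0.6, -0.5, 0.8]
opening: 0.0511
```

Run:
```python
from h import *
st();plan((.615,.0533,.043,-5.8))
```

```text
t 17.02 p [601.5  56.8 110.8] phi -6.3 tilt [-0.0368  0.0007] F [ 0.58 -0.49  0.85] open 51.1 j [0.05 0.26 1.85 0.   1.07 1.73]
1 x [0.0054, 0.0006, 0.0224],[0.001, 0.012, -0.003]
1 x [0.0052, 0.0006, 0.0225],[0.001, 0.012, -0.003]
1 x [0.0049, 0.0007, 0.0226],[0.001, 0.012, -0.003]
```

Emit:
step_arm(
  targets=[
    [[0.0065, 0.001, 0], [0.001, 0.018, -0.005], 0.6],
    [[0.0065, 0.001, 0], [0, 0.018, -0.004], 0.6],
    [[0, 0, 0], [0, 0, 0], 0.6],
    [[0, 0, 0], [0, 0, 0], 0.6],
    [[0, 0, 0], [0, 0, 0], 0.6],
  ],
)

```text
time: 17.43
position: [0.6141, 0.0476, 0.1093]
tool_rot: [0.999, -0.053, 0.001, 0.002]
ft_force: [0.4, 0.1, -0.2]
opening: 0.0516
```

Run:
```python
from h import *
st();plan((.615,.0533,.046,-5.8))
```

```text
t 17.43 p [614.1  47.6 109.3] phi -6.02 tilt [ 0.0009 -0.0041] F [ 0.38  0.07 -0.17] open 51.6 j [ 0.04  0.25  1.85 -0.    1.03  1.72]
1 x [0.0001, -0.003, 0.0316],[0.002, -0.001, -0.002]
1 x [0.0001, -0.0029, 0.0316],[0.002, -0.001, -0.002]
```

Emit:
step_arm(
  targets=[
    [[0, -0.002, 0.018], [0.001, 0, 0], 0.6],
    [[0, -0.002, 0.018], [0.001, 0, 0], 0.6],
    [[0, -0.0015, 0.012], [0.001, 0, 0], 0.6],
    [[0, 0, 0.006], [0, 0, 0], 0.6],
    [[0, 0, 0], [0, 0, 0], 0.6],
  ],
)

```text
time: 17.85
position: [0.6177, 0.0504, 0.057]
tool_rot: [0.999, -0.054, 0.004, 0.0]
ft_force: [0.3, -0.2, -0.4]
opening: 0.0513
```

Run:
```python
from h import *
st();plan((.615,.0533,.043,-5.8))
```

```text
t 17.85 p [617.7  50.4  57. ] phi -6.24 tilt [ 0.0083 -0.001 ] F [ 0.28 -0.19 -0.39] open 51.3 j [ 0.04  0.32  1.88 -0.    0.93  1.72]
1 x [-0.0032, -0.0026, 0.014],[0.0, -0.008, -0.008]
```

Now lower, grip, lift and weigh.

Emit:
step_arm(
  targets=[
    [[-0.0015, -0.0015, 0.008], [0, -0.005, -0.004], 0.6],
    [[-0.001, -0.001, 0.006], [0, -0.003, -0.002], 0.6],
    [[0, 0, 0], [0, 0, 0], 0.6],
    [[0, 0, 0], [0, 0, 0], 0.2],
    [[0, 0, 0], [0, 0, 0], 0.2],
  ],
)

```text
time: 18.27
position: [0.6162, 0.053, 0.043]
tool_rot: [0.999, -0.051, 0.0, 0.0]
ft_force: [-0.3, -1.5, -0.7]
opening: 0.0332
```

Emit:
step_arm(
  targets=[
    [[0, 0, 0], [0, 0, 0], 0.2],
    [[0, 0, 0], [0, 0, 0], 0.2],
    [[0, 0, 0], [0, 0, 0], 0.2],
    [[0, 0, 0], [0, 0, 0], 0.2],
    [[0, 0, -0.01], [0, 0, 0], 0.2],
  ],
)

```text
time: 18.68
position: [0.6135, 0.0529, 0.0504]
tool_rot: [0.999, -0.051, -0.002, 0.0]
ft_force: [-0.8, 0.3, -9.1]
opening: 0.0334
```

Emit:
step_arm(
  targets=[
    [[0, 0, -0.02], [0, 0, 0], 0.2],
    [[0, 0, -0.025], [0, 0, 0], 0.2],
    [[0, 0, -0.025], [0, 0, 0], 0.2],
    [[0, 0, -0.01], [0, 0, 0], 0.2],
    [[0, 0, 0], [0, 0, 0], 0.2],
  ],
)

```text
time: 19.1
position: [0.6078, 0.053, 0.1293]
tool_rot: [0.999, -0.051, -0.009, 0.001]
ft_force: [1.0, 0.3, -6.6]
opening: 0.0332
```

Emit:
step_arm(
  targets=[
    [[0, 0, 0], [0, 0, 0], 0.2],
    [[0, 0, 0], [0, 0, 0], 0.2],
    [[0, 0, 0], [0, 0, 0], 0.2],
    [[0, 0, 0], [0, 0, 0], 0.2],
    [[0, 0, 0], [0, 0, 0], 0.2],
  ],
)

```text
time: 19.52
position: [0.604, 0.053, 0.1237]
tool_rot: [0.999, -0.051, -0.013, 0.001]
ft_force: [0.1, 0.1, -7.4]
opening: 0.0336
```

Run:
```python
from h import *
st();blocks();plan((.5473,-.1892,.12,-4.6))
```

```text
t 19.52 p [604.   53.  123.7] phi -5.87 tilt [-0.0268 -0.0011] F [ 0.09  0.09 -7.39] open 33.6 j [0.05 0.24 1.84 0.   1.09 1.72]
block conf 0.89 hump [ 536.5 -320.5] all [ 537.2 -332. ] [ 68.7 140.2] ang -0.7 top 81
block conf 0.82 hump [560.1  58.2] all [556.4  56.7] [52.6 47.2] ang 8.2 top 147
block conf 0.57 hump [458.9 -49. ] all [460.  -49.8] [ 25.3 138.5] ang -0.9 top 76
1 x [-0.0039, 0.0308, 0.0007],[0.0, 0.003, -0.003]
1 x [-0.004, 0.0308, 0.0007],[0.0, 0.003, -0.003]
1 x [-0.0041, 0.0308, 0.0006],[0.0, 0.003, -0.003]
1 x [-0.0042, 0.0308, 0.0006],[0.0, 0.003, -0.003]
1 x [-0.0043, 0.0308, 0.0006],[0.0, 0.003, -0.003]
1 x [-0.0044, 0.0308, 0.0005],[0.0, 0.003, -0.003]
2 x [-0.0045, 0.0308, 0.0005],[0.0, 0.003, -0.003]
```

Emit:
step_arm(
  targets=[
    [[-0.004, 0.025, -0.008], [0, 0.004, -0.003], 0.2],
    [[-0.004, 0.0308, -0.008], [0, 0.004, -0.003], 0.2],
    [[-0.004, 0.0308, -0.005], [0, 0.004, -0.003], 0.2],
    [[-0.004, 0.0308, 0], [0, 0.004, -0.003], 0.2],
    [[-0.004, 0.0308, 0], [0, 0.004, -0.003], 0.2],
  ],
)

```text
time: 20.03
position: [0.5704, -0.0902, 0.1435]
tool_rot: [0.999, -0.038, -0.004, -0.0]
ft_force: [0.2, 0.2, -7.4]
opening: 0.033
```

Emit:
step_arm(
  targets=[
    [[-0.004, 0.0308, 0], [0, 0.003, -0.003], 0.2],
    [[-0.004, 0.0308, 0], [0, 0.003, -0.003], 0.2],
    [[-0.004, 0.02, 0.003], [0, 0, 0], 0.2],
    [[0, 0.005, 0.003], [0, 0, 0], 0.2],
    [[0, 0, 0], [0, 0, 0], 0.2],
  ],
)

```text
time: 20.45
position: [0.5489, -0.186, 0.1374]
tool_rot: [0.999, -0.038, -0.001, 0.002]
ft_force: [-0.4, 0.9, -7.7]
opening: 0.0331
```

Emit:
step_arm(
  targets=[
    [[0, 0, 0], [0, 0, 0], 0.2],
    [[0, 0, 0], [0, 0, 0], 0.2],
    [[0, 0, 0], [0, 0, 0], 0.2],
    [[0, 0, 0], [0, 0, 0], 0.2],
    [[0, 0, 0], [0, 0, 0], 0.2],
  ],
)

```text
time: 20.87
position: [0.5494, -0.1821, 0.1366]
tool_rot: [0.999, -0.037, -0.002, 0.0]
ft_force: [0.3, -0.4, -6.9]
opening: 0.0337
```

Run:
```python
from h import *
st();plan((.5478,-.1894,.074,-4.6))
```

```text
t 20.87 p [ 549.4 -182.1  136.6] phi -4.21 tilt [-0.0032 -0.0004] F [ 0.3  -0.43 -6.88] open 33.7 j [-0.36  0.16  1.91 -0.    1.07  1.28]
2 x [-0.0005, 0.0037, 0.0313],[0.0, 0.002, 0.003]
```

Emit:
step_arm(
  targets=[
    [[-0.0005, 0.003, 0.022], [0, 0.0015, 0.003], 0.2],
    [[-0.0005, 0.003, 0.022], [0, 0.0015, 0.003], 0.2],
    [[0, 0.001, 0.01], [0, 0, 0], 0.2],
    [[0, 0, 0.004], [0, 0, 0], 0.2],
    [[0, 0, 0], [0, 0, 0], 0.2],
  ],
)

```text
time: 21.28
position: [0.5516, -0.1861, 0.0797]
tool_rot: [0.999, -0.037, 0.003, 0.001]
ft_force: [0.0, 0.4, -6.8]
opening: 0.0331
```

Emit:
step_arm(
  targets=[
    [[0, 0, 0], [0, 0, 0], 0.2],
    [[0, 0, 0], [0, 0, 0], 0.2],
    [[0, 0, 0], [0, 0, 0], 0.2],
    [[0, 0, 0], [0, 0, 0], 0.2],
    [[0, 0, 0], [0, 0, 0], 0.2],
  ],
)

```text
time: 21.7
position: [0.5541, -0.186, 0.0832]
tool_rot: [0.999, -0.036, 0.005, 0.001]
ft_force: [-0.1, 0.5, -6.7]
opening: 0.033
```

Run:
```python
from h import *
st();plan((.5478,-.1894,.066,-4.6));im,d=arm.get_image("scene");w=cloud("scene",d)
for r in arm.trace("block_1","scene")[:4]:
    P=w[r["pixels"]];P=P[~np.isnan(P[:,0])];print(r["conf"],rect(P),np.percentile(P[:,2],[2,98]))
```

```text
t 21.7 p [ 554.1 -186.    83.2] phi -4.17 tilt [ 0.0097 -0.0029] F [-0.07  0.53 -6.68] open 33.0 j [-0.37  0.22  1.95  0.    0.96  1.28]
1 x [-0.0063, 0.0039, 0.0171],[0.002, -0.01, 0.007]
0.93 (array([431.6, -49.3]), array([199.1,  38.4]), 1.7) [0.00665782 0.07827421]
0.65 (array([ 566.1, -325.4]), array([37.9, 78.2]), 84.5) [0.02987018 0.08423723]
0.63 (array([ 580.6, -190.3]), array([38.2, 88.2]), 88.7) [0.05280932 0.11877114]
0.46 (array([385.2, 313.8]), array([80.2, 22.3]), 0.7) [0.12673187 0.14593186]
```

Emit:
step_arm(
  targets=[
    [[-0.003, 0.002, 0.008], [0.001, -0.005, 0.004], 0.2],
    [[-0.003, 0.002, 0.006], [0.001, -0.005, 0.003], 0.2],
    [[0, 0, 0.001], [0, 0, 0], 0.2],
    [[0, 0, 0], [0, 0, 0], 0.2],
    [[0, 0, 0], [0, 0, 0], 0.2],
  ],
)

```text
time: 22.22
position: [0.547, -0.1903, 0.0666]
tool_rot: [0.999, -0.041, -0.001, 0.0]
ft_force: [0.6, -0.5, -7.8]
opening: 0.0329
```

Run:
```python
from h import *
st();plan((.5478,-.1894,.049,-4.6))
```

```text
t 22.22 p [ 547.  -190.3   66.6] phi -4.65 tilt [-0.0012  0.    ] F [ 0.58 -0.5  -7.79] open 32.9 j [-0.38  0.24  1.96 -0.    0.94  1.27]
1 x [0.0007, -0.0009, 0.0176],[0.0, 0.001, -0.001]
```

Emit:
step_arm(
  targets=[
    [[0.0005, -0.0008, 0.005], [0, 0, 0], 0.2],
    [[0.0003, 0, 0.005], [0, 0, 0], 0.2],
    [[0, 0, 0.005], [0, 0, 0], 0.2],
    [[0, 0, 0.003], [0, 0, 0], 0.2],
    [[0, 0, 0.002], [0, 0, 0], 0.2],
  ],
)

```text
time: 22.63
position: [0.5489, -0.19, 0.0489]
tool_rot: [0.999, -0.041, -0.0, 0.0]
ft_force: [-10.1, 3.3, 21.0]
opening: 0.0331
```

Run:
```python
from h import *
st()
```

```text
t 22.63 p [ 548.9 -190.    48.9] phi -4.65 tilt [-0.001  -0.0002] F [-10.12   3.29  21.01] open 33.1 j [-0.38  0.27  1.97 -0.    0.91  1.28]
```

Emit:
step_arm(
  targets=[
    [[0, 0, 0], [0, 0, 0], 0.55],
    [[0, 0, 0], [0, 0, 0], 0.55],
    [[0, 0, 0], [0, 0, 0], 0.55],
    [[0, 0, 0], [0, 0, 0], 0.55],
    [[0, 0, -0.005], [0, 0, 0], 0.55],
  ],
)

```text
time: 23.05
position: [0.5539, -0.1918, 0.0588]
tool_rot: [0.999, -0.04, 0.004, 0.002]
ft_force: [-0.4, 0.2, -0.3]
opening: 0.0469
```

Emit:
step_arm(
  targets=[
    [[0, 0, -0.03], [0, 0, 0], 0.55],
    [[0, 0, -0.035], [0, 0, 0], 0.55],
    [[0, 0, -0.035], [0, 0, 0], 0.6],
    [[0, 0, -0.035], [0, 0, 0], 0.6],
    [[0, 0, -0.03], [0, 0, 0], 0.6],
  ],
)

```text
time: 23.47
position: [0.5475, -0.1891, 0.2225]
tool_rot: [0.999, -0.04, -0.003, -0.001]
ft_force: [0.2, -1.1, 1.0]
opening: 0.0513
```

Emit:
step_arm(
  targets=[
    [[-0.011, -0.034, 0], [0, 0, -0.009], 0.6],
    [[-0.011, -0.034, 0], [0, 0, -0.009], 0.6],
    [[-0.011, -0.034, 0], [0, 0, -0.009], 0.6],
    [[-0.011, -0.034, 0], [0, 0, -0.009], 0.6],
    [[-0.011, -0.034, 0], [0, 0, -0.009], 0.6],
  ],
)

```text
time: 23.88
position: [0.5125, -0.0196, 0.2386]
tool_rot: [1.0, -0.023, 0.012, 0.004]
ft_force: [1.2, 0.3, 0.0]
opening: 0.051
```

Emit:
step_arm(
  targets=[
    [[-0.011, -0.034, 0], [0, 0, -0.009], 0.6],
    [[-0.011, -0.034, 0], [0, 0, -0.009], 0.6],
    [[-0.011, -0.034, 0], [0, 0, -0.009], 0.6],
    [[-0.011, -0.034, 0], [0, 0, -0.009], 0.6],
    [[-0.011, -0.034, 0], [0, 0, -0.009], 0.6],
  ],
)

```text
time: 24.3
position: [0.46, 0.1594, 0.2404]
tool_rot: [1.0, -0.0, 0.016, 0.003]
ft_force: [0.7, 1.5, 0.6]
opening: 0.0512
```

Run:
```python
from h import *
st();im,w=blocks();plan((.383,.3185,.22,3))
x,y,z=[w[...,i]*1000 for i in range(3)]
m=(z>125)&(z<150)&(x>330)&(x<430)&(y>250)&(y<350);print(m.sum(),rect(w[m]),np.percentile(z[m],[50,90,98]))
m=(z>135)&(z<150)&(x>330)&(x<430)&(y>250)&(y<350);print(rect(w[m]),np.median(w[m],0))
cv2.imwrite("pics/t2.png",im[100:340,150:470,::-1].repeat(2,0).repeat(2,1))
```

```text
t 24.3 p [460.  159.4 240.4] phi -0.01 tilt [ 0.0322 -0.0068] F [0.71 1.47 0.64] open 51.2 j [ 0.29 -0.12  2.   -0.02  1.24  1.87]
block conf 0.93 hump [458.7 -43.8] all [459.7 -45.1] [138.1  39.5] ang 1.2 top 76
block conf 0.82 hump [ 550.9 -183.6] all [ 551.7 -185.3] [ 37.9 141.5] ang -5.5 top 82
block conf 0.81 hump [ 536.5 -320.3] all [ 536.5 -323.8] [ 46.3 140. ] ang -4.6 top 82
1 x [-0.0126, -0.0261, 0.0029],[0.001, -0.005, -0.008]
1 x [-0.0124, -0.0262, 0.003],[0.001, -0.005, -0.008]
1 x [-0.0122, -0.0263, 0.003],[0.001, -0.005, -0.008]
1 x [-0.012, -0.0264, 0.0031],[0.001, -0.005, -0.008]
1 x [-0.0117, -0.0265, 0.0032],[0.001, -0.005, -0.008]
1 x [-0.0115, -0.0266, 0.0033],[0.001, -0.005, -0.008]Traceback (most recent call last):
  File "<stdin>", line 4, in <module>
    return _quantile_unchecked(
        a, q, axis, out, overwrite_input, method, keepdims, weights)
    return _ureduce(a,
                    func=_quantile_ureduce_func,
    ...<5 lines>...
                    overwrite_input=overwrite_input,
                    method=method)
    r = func(a, **kwargs)
    result = _quantile(arr,
                       quantiles=q,
    ...<2 lines>...
                       out=out,
                       weights=wgt)
    slices_having_nans = np.isnan(arr[-1, ...])
                                  ~~~^^^^^^^^^
IndexError: index -1 is out of bounds for axis 0 with size 0
```

Emit:
step_arm(
  targets=[
    [[-0.0125, -0.026, 0.003], [0.001, -0.005, -0.008], 0.6],
    [[-0.0125, -0.026, 0.003], [0.001, -0.005, -0.008], 0.6],
    [[-0.012, -0.026, 0.003], [0.001, -0.005, -0.008], 0.6],
    [[-0.012, -0.026, 0.003], [0.001, -0.005, -0.008], 0.6],
    [[-0.012, -0.02, 0.003], [0.001, -0.005, -0.008], 0.6],
  ],
)

```text
time: 24.82
position: [0.3974, 0.2865, 0.2267]
tool_rot: [1.0, 0.022, 0.007, 0.0]
ft_force: [0.3, -0.5, 0.6]
opening: 0.0516
```

Emit:
step_arm(
  targets=[
    [[-0.01, -0.01, 0], [0, 0, 0], 0.6],
    [[0, 0, 0], [0, 0, 0], 0.6],
    [[0, 0, 0], [0, 0, 0], 0.6],
    [[0, 0, 0], [0, 0, 0], 0.6],
    [[0, 0, 0], [0, 0, 0], 0.6],
  ],
)

```text
time: 25.23
position: [0.3866, 0.2975, 0.2273]
tool_rot: [1.0, 0.024, 0.008, 0.0]
ft_force: [-0.2, 0.0, -0.8]
opening: 0.0514
```

Run:
```python
from h import *
for n in("top","scene"):
    w=np.load(f"pics/w_{n}.npy")
    x,y,z=[w[...,i]*1000 for i in range(3)]
    m=(z>118)&(z<150)&(x>335)&(x<430)&(y>285)&(y<345)
    print(n,m.sum(),rect(w[m]),np.percentile(z[m],[50,90,98]))
    t=m&(z>np.percentile(z[m],60));print(rect(w[t]),np.median(w[t],0))
    c=m&(abs(x-385)<14);print("near grip y",np.percentile(y[c],[2,50,98]))
st();plan((.383,.3185,.17,3))
```

```text
top 309 (array([387.4, 316.9]), array([83.3, 23.2]), 3.4) [138.44142527 141.54877364 143.50126428]
(array([386.5, 317.1]), array([75.3, 17.3]), 0.5) [0.38892702 0.31678768 0.14059923]
near grip y [305.88056106 314.51912444 327.9060719 ]
scene 82 (array([387.8, 312.8]), array([24.6, 81.6]), 88.6) [140.07752148 145.24279665 146.25682665]
(array([388.1, 313.4]), array([82.1, 18.8]), 2.1) [0.39099588 0.31423248 0.14364474]
near grip y [302.1417954  307.80691414 322.01985666]
t 25.23 p [386.6 297.5 227.3] phi 2.78 tilt [0.0155 0.0001] F [-0.16  0.03 -0.81] open 51.4 j [ 0.61 -0.1   2.   -0.01  1.23  2.14]
1 x [-0.0017, -0.0106, 0.0286],[0.0, -0.008, -0.002]
1 x [-0.0015, -0.0106, 0.0286],[0.0, -0.008, -0.002]
```

Emit:
step_arm(
  targets=[
    [[-0.002, -0.009, 0.025], [0, -0.008, -0.001], 0.6],
    [[-0.002, -0.008, 0.025], [0, -0.008, -0.001], 0.6],
    [[0, -0.002, 0.01], [0, 0, 0], 0.6],
    [[0, 0, 0], [0, 0, 0], 0.6],
    [[0, 0, 0], [0, 0, 0], 0.6],
  ],
)

```text
time: 25.65
position: [0.3878, 0.3139, 0.1688]
tool_rot: [1.0, 0.022, 0.003, -0.001]
ft_force: [0.2, 0.2, 1.1]
opening: 0.0508
```

Run:
```python
from h import *
st();plan((.381,.3165,.111,3))
```

```text
t 25.65 p [387.8 313.9 168.8] phi 2.5 tilt [0.0058 0.0013] F [0.19 0.22 1.07] open 50.8 j [ 0.63 -0.03  2.05 -0.    1.12  2.16]
1 x [-0.0035, -0.0014, 0.0289],[-0.0, -0.003, -0.004]
1 x [-0.0034, -0.0015, 0.0289],[-0.0, -0.003, -0.004]
```

Emit:
step_arm(
  targets=[
    [[-0.002, -0.001, 0.02], [0, -0.003, -0.004], 0.6],
    [[-0.002, -0.001, 0.02], [0, -0.003, -0.004], 0.6],
    [[-0.002, -0.001, 0.014], [0, 0, 0], 0.6],
    [[-0.001, 0, 0.004], [0, 0, 0], 0.6],
    [[0, 0, 0], [0, 0, 0], 0.6],
  ],
)

```text
time: 26.07
position: [0.3865, 0.3166, 0.116]
tool_rot: [1.0, 0.024, 0.005, -0.003]
ft_force: [-0.1, -0.4, 0.8]
opening: 0.0515
```

Emit:
step_arm(
  targets=[
    [[0, 0, 0], [0, 0, 0], 0.1],
    [[0, 0, 0], [0, 0, 0], 0.1],
    [[0, 0, 0], [0, 0, 0], 0.1],
    [[0, 0, 0], [0, 0, 0], 0.1],
    [[0, 0, 0], [0, 0, 0], 0.1],
  ],
  newtons=50,
)

```text
time: 26.48
position: [0.3881, 0.3165, 0.1191]
tool_rot: [1.0, 0.024, 0.006, -0.003]
ft_force: [1.2, 0.5, -5.6]
opening: 0.0225
```

Run:
```python
from h import *
st()
```

```text
t 26.48 p [388.1 316.5 119.1] phi 2.77 tilt [0.0122 0.0072] F [ 1.16  0.53 -5.56] open 22.5 j [ 0.64  0.03  2.09 -0.    1.01  2.16]
```

```bash
cat >> h.py <<'E'
import json
C=np.array([.3881+.0,.2681,.0937]);A=np.radians(3.0)  # circle centre in TCP terms
def crank(steps,cy=.2681,cz=.0937,rad=.055,lead=0.):
    """steps: psi increments in deg (negative opens)"""
    s,p,M=pose();u=np.array([-np.sin(A),np.cos(A)])
    a0=np.array([.386,cy]);yv=(p[:2]-a0)@u;zz=p[2]-cz
    psi=np.arctan2(zz,yv);ax=(p[:2]-a0)@np.array([np.cos(A),np.sin(A)])
    print("psi",round(np.degrees(psi),1),"r",round(np.hypot(yv,zz)*1000,1),"ax",round(ax*1000,1),"F",np.round(s["ft_force"],1),"open",round(s["opening"]*1000,1),"t",round(s["time"],1))
    cur=np.array([yv,zz]);rv=R.from_matrix(M.T@down(A)).as_rotvec();rows=[]
    for i,d in enumerate(steps):
        psi+=np.radians(d);t=rad*np.array([np.cos(psi),np.sin(psi)]);dl=t-cur;cur=t
        rows.append([[round(-ax/2 if i<2 else 0,4),round(-dl[0],4),round(-dl[1],4)],np.round(rv/2 if i<2 else rv*0,3).tolist(),.1])
    print(json.dumps(rows))
E
python3 - <<'E'
from h import *
crank([-8,-14,-18,-18,-18])
E
```

```text
psi 27.8 r 54.5 ax 4.6 F [ 1.2  0.5 -5.6] open 22.5 t 26.5
[[[-0.0023, -0.0036, 0.0068], [-0.003, -0.006, -0.002], 0.1], [[-0.0023, -0.003, 0.0131], [-0.003, -0.006, -0.002], 0.1], [[0, 0.0009, 0.0172], [-0.0, -0.0, -0.0], 0.1], [[0, 0.0062, 0.016], [-0.0, -0.0, -0.0], 0.1], [[0, 0.0109, 0.0133], [-0.0, -0.0, -0.0], 0.1]]
```

Emit:
step_arm(
  targets=[
    [[0, 0, 0], [0, 0, 0], 0.5],
    [[0, 0, 0], [0, 0, 0], 0.5],
    [[0, 0, 0], [0, 0, 0], 0.5],
    [[-0.007, 0, 0.004], [-0.003, -0.006, -0.002], 0.5],
    [[-0.006, 0, 0.003], [-0.003, -0.006, -0.002], 0.5],
  ],
)

```text
time: 26.9
position: [0.3776, 0.3179, 0.1153]
tool_rot: [1.0, 0.026, 0.003, -0.002]
ft_force: [-0.3, -0.2, -0.6]
opening: 0.0424
```

Emit:
step_arm(
  targets=[
    [[-0.001, 0, 0.001], [0, 0, 0], 0.5],
    [[0, 0, 0], [0, 0, 0], 0.5],
    [[0, 0, 0], [0, 0, 0], 0.1],
    [[0, 0, 0], [0, 0, 0], 0.1],
    [[0, 0, 0], [0, 0, 0], 0.1],
  ],
)

```text
time: 27.32
position: [0.3745, 0.3163, 0.1128]
tool_rot: [1.0, 0.027, 0.002, -0.0]
ft_force: [-0.5, 2.5, 0.3]
opening: 0.0224
```

Emit:
step_arm(
  targets=[
    [[0, 0, 0], [0, 0, 0], 0.1],
    [[0, 0, 0], [0, 0, 0], 0.1],
    [[0, 0, 0], [0, 0, 0], 0.1],
    [[0, 0, 0], [0, 0, 0], 0.1],
    [[0, 0, 0], [0, 0, 0], 0.1],
  ],
)

```text
time: 27.73
position: [0.3745, 0.3164, 0.1128]
tool_rot: [1.0, 0.027, 0.002, -0.0]
ft_force: [0.6, -0.4, 0.5]
opening: 0.0224
```

```bash
sed -i 's/\[\.386,cy\]/[.376,cy-.0005]/' h.py
python3 - <<'E'
from h import *
st();crank([-8,-14,-18,-18,-18])
E
```

```text
t 27.73 p [374.5 316.4 112.8] phi 3.11 tilt [0.0035 0.0008] F [ 0.58 -0.43  0.51] open 22.4 j [ 0.65  0.02  2.11 -0.    1.    2.17]
psi 21.4 r 52.4 ax 1.1 F [ 0.6 -0.4  0.5] open 22.4 t 27.7
[[[-0.0005, -0.0047, 0.0064], [-0.0, -0.002, 0.001], 0.1], [[-0.0005, -0.0015, 0.0133], [-0.0, -0.002, 0.001], 0.1], [[0, 0.0029, 0.017], [-0.0, -0.0, 0.0], 0.1], [[0, 0.008, 0.0152], [-0.0, -0.0, 0.0], 0.1], [[0, 0.0123, 0.012], [-0.0, -0.0, 0.0], 0.1]]
```

```bash
sed -i 's/cz=.0937/cz=.0874/' h.py
python3 - <<'E'
from h import *
crank([-8,-14,-18,-18,-18])
E
```

```text
psi 27.5 r 55.0 ax 1.1 F [ 0.6 -0.4  0.5] open 22.4 t 27.7
[[[-0.0005, -0.003, 0.007], [-0.0, -0.002, 0.001], 0.1], [[-0.0005, -0.0029, 0.0131], [-0.0, -0.002, 0.001], 0.1], [[0, 0.0011, 0.0172], [-0.0, -0.0, 0.0], 0.1], [[0, 0.0063, 0.016], [-0.0, -0.0, 0.0], 0.1], [[0, 0.011, 0.0133], [-0.0, -0.0, 0.0], 0.1]]
```

Emit:
step_arm(
  targets=[
    [[0, -0.003, 0.007], [0, -0.002, 0.001], 0.1],
    [[0, -0.003, 0.013], [0, -0.002, 0.001], 0.1],
    [[0, 0.001, 0.017], [0, 0, 0], 0.1],
    [[0, 0.0063, 0.016], [0, 0, 0], 0.1],
    [[0, 0.011, 0.0133], [0, 0, 0], 0.1],
  ],
)

```text
time: 28.15
position: [0.375, 0.3074, 0.0478]
tool_rot: [1.0, 0.027, 0.0, -0.002]
ft_force: [-1.4, -3.9, 9.3]
opening: 0.0224
```

Run:
```python
from h import *
st();crank([-20,-20,-22,-22,-22]);im,d=arm.get_image("scene");cv2.imwrite("pics/s3.png",cv2.resize(im[130:240,320:460,::-1],(700,550),interpolation=2))
```

```text
t 28.15 p [375.  307.4  47.8] phi 3.05 tilt [-0.0001  0.0045] F [-1.43 -3.88  9.27] open 22.4 j [0.63 0.1  2.17 0.   0.87 2.15]
psi -44.9 r 56.2 ax 1.1 F [-1.4 -3.9  9.3] open 22.4 t 28.1
[[[-0.0006, 0.0165, 0.0102], [-0.002, -0.0, 0.0], 0.1], [[-0.0006, 0.0184, 0.005], [-0.002, -0.0, 0.0], 0.1], [[0, 0.0209, -0.0022], [-0.0, -0.0, 0.0], 0.1], [[0, 0.0186, -0.0098], [-0.0, -0.0, 0.0], 0.1], [[0, 0.0135, -0.0161], [-0.0, -0.0, 0.0], 0.1]]
```

View pics/s3.png

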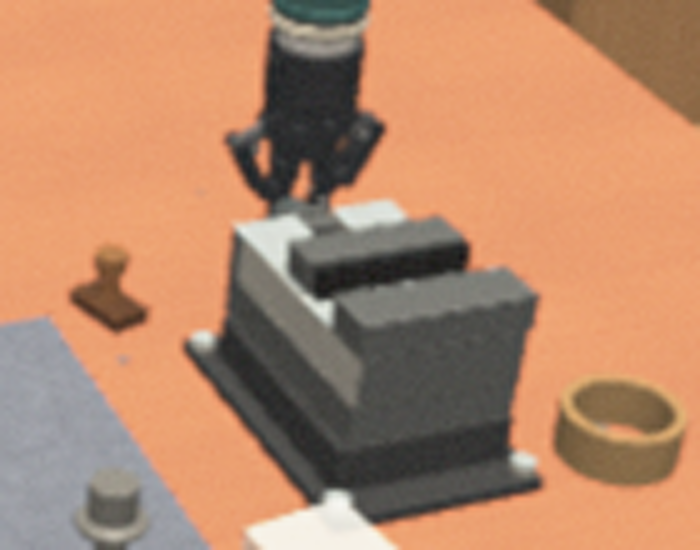

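The crank is turning smoothly with the handle held, at about 9 N. I'll keep going.

Emit:
step_arm(
  targets=[
    [[0, 0.0165, 0.0102], [-0.002, 0, 0], 0.1],
    [[0, 0.0185, 0.005], [-0.002, 0, 0], 0.1],
    [[0, 0.021, -0.0022], [0, 0, 0], 0.1],
    [[0, 0.0186, -0.0098], [0, 0, 0], 0.1],
    [[0, 0.0135, -0.0161], [0, 0, 0], 0.1],
  ],
)

```text
time: 28.62
position: [0.3791, 0.2218, 0.057]
tool_rot: [1.0, 0.027, -0.001, -0.004]
ft_force: [2.5, 5.8, -2.9]
opening: 0.0225
```

Run:
```python
from h import *
crank([-22,-24,-24,-24,-24])
```

```text
psi -146.6 r 55.1 ax 0.7 F [ 2.5  5.8 -2.9] open 22.5 t 28.6
[[[-0.0004, 0.008, -0.0194], [-0.004, 0.001, 0.001], 0.1], [[-0.0004, -0.0002, -0.0229], [-0.004, 0.001, 0.001], 0.1], [[0, -0.0095, -0.0208], [-0.0, 0.0, 0.0], 0.1], [[0, -0.0171, -0.0151], [-0.0, 0.0, 0.0], 0.1], [[0, -0.0218, -0.0069], [-0.0, 0.0, 0.0], 0.1]]
```

Emit:
step_arm(
  targets=[
    [[0, 0.008, -0.0194], [-0.004, 0.001, 0.001], 0.1],
    [[0, 0, -0.0229], [-0.004, 0.001, 0.001], 0.1],
    [[0, -0.0095, -0.0208], [0, 0, 0], 0.1],
    [[0, -0.0171, -0.0151], [0, 0, 0], 0.1],
    [[0, -0.0218, -0.0069], [0, 0, 0], 0.1],
  ],
)

```text
time: 29.03
position: [0.3774, 0.2584, 0.1409]
tool_rot: [1.0, 0.023, 0.001, 0.001]
ft_force: [1.7, -5.6, -1.8]
opening: 0.0221
```

Run:
```python
from h import *
crank([-22]+[-24]*9)
```

```text
psi 99.8 r 54.3 ax 0.9 F [ 1.7 -5.6 -1.8] open 22.1 t 29.0
[[[-0.0004, -0.0209, -0.0003], [0.001, -0.001, -0.003], 0.1], [[-0.0004, -0.0209, 0.0094], [0.001, -0.001, -0.003], 0.1], [[0, -0.0153, 0.017], [0.0, -0.0, -0.0], 0.1], [[0, -0.007, 0.0218], [0.0, -0.0, -0.0], 0.1], [[0, 0.0025, 0.0227], [0.0, -0.0, -0.0], 0.1], [[0, 0.0115, 0.0198], [0.0, -0.0, -0.0], 0.1], [[0, 0.0185, 0.0134], [0.0, -0.0, -0.0], 0.1], [[0, 0.0224, 0.0047], [0.0, -0.0, -0.0], 0.1], [[0, 0.0224, -0.0048], [0.0, -0.0, -0.0], 0.1], [[0, 0.0185, -0.0135], [0.0, -0.0, -0.0], 0.1]]
```

Emit:
step_arm(
  targets=[
    [[0, -0.021, 0], [0.001, -0.001, -0.003], 0.1],
    [[0, -0.021, 0.0094], [0.001, -0.001, -0.003], 0.1],
    [[0, -0.0153, 0.017], [0, 0, 0], 0.1],
    [[0, -0.007, 0.0218], [0, 0, 0], 0.1],
    [[0, 0.0025, 0.0227], [0, 0, 0], 0.1],
  ],
)

```text
time: 29.45
position: [0.3744, 0.3208, 0.0698]
tool_rot: [1.0, 0.029, 0.001, 0.004]
ft_force: [2.2, -16.8, 8.8]
opening: 0.0222
```

Emit:
step_arm(
  targets=[
    [[0, 0.0115, 0.0198], [0, 0, 0], 0.1],
    [[0, 0.0185, 0.0134], [0, 0, 0], 0.1],
    [[0, 0.0224, 0.0047], [0, 0, 0], 0.1],
    [[0, 0.0224, -0.0048], [0, 0, 0], 0.1],
    [[0, 0.0185, -0.0135], [0, 0, 0], 0.1],
  ],
)

```text
time: 29.87
position: [0.3788, 0.2289, 0.0477]
tool_rot: [1.0, 0.03, -0.002, 0.004]
ft_force: [1.3, 6.6, -0.7]
opening: 0.0222
```

Run:
```python
from h import *
st();crank([-22]+[-24]*9)
```

```text
t 29.87 p [378.8 228.9  47.7] phi 3.46 tilt [-0.0036 -0.0084] F [ 1.3   6.63 -0.73] open 22.2 j [ 0.49  0.03  2.25 -0.01  0.87  2.01]
psi -134.3 r 55.5 ax 0.7 F [ 1.3  6.6 -0.7] open 22.2 t 29.9
[[[-0.0004, 0.0116, -0.0176], [0.004, 0.002, 0.004], 0.1], [[-0.0004, 0.0046, -0.0224], [0.004, 0.002, 0.004], 0.1], [[0, -0.0049, -0.0223], [0.0, 0.0, 0.0], 0.1], [[0, -0.0135, -0.0184], [0.0, 0.0, 0.0], 0.1], [[0, -0.0199, -0.0113], [0.0, 0.0, 0.0], 0.1], [[0, -0.0228, -0.0023], [0.0, 0.0, 0.0], 0.1], [[0, -0.0217, 0.0072], [0.0, 0.0, 0.0], 0.1], [[0, -0.0169, 0.0154], [0.0, 0.0, 0.0], 0.1], [[0, -0.0092, 0.0209], [0.0, 0.0, 0.0], 0.1], [[0, 0.0001, 0.0229], [0.0, 0.0, 0.0], 0.1]]
```

Emit:
step_arm(
  targets=[
    [[0, 0.0116, -0.0176], [0.004, 0.002, 0.004], 0.1],
    [[0, 0.0046, -0.0224], [0.004, 0.002, 0.004], 0.1],
    [[0, -0.0049, -0.0223], [0, 0, 0], 0.1],
    [[0, -0.0135, -0.0184], [0, 0, 0], 0.1],
    [[0, -0.02, -0.0113], [0, 0, 0], 0.1],
  ],
)

```text
time: 30.28
position: [0.3779, 0.2467, 0.1374]
tool_rot: [1.0, 0.023, 0.0, 0.0]
ft_force: [0.9, -6.7, -5.1]
opening: 0.0223
```

Emit:
step_arm(
  targets=[
    [[0, -0.0228, -0.0023], [0, 0, 0], 0.1],
    [[0, -0.0217, 0.0072], [0, 0, 0], 0.1],
    [[0, -0.0169, 0.0154], [0, 0, 0], 0.1],
    [[0, -0.009, 0.018], [0, 0, 0], 0.1],
    [[0, 0, 0.006], [0, 0, 0], 0.1],
  ],
)

```text
time: 30.7
position: [0.3742, 0.3218, 0.0976]
tool_rot: [1.0, 0.025, 0.001, 0.001]
ft_force: [0.0, 1.5, 4.0]
opening: 0.0223
```

Run:
```python
from h import *
st();crank([0])
```

```text
t 30.7 p [374.2 321.8  97.6] phi 2.84 tilt [ 0.0021 -0.001 ] F [0.02 1.52 4.04] open 22.3 j [ 0.66  0.05  2.12 -0.    0.98  2.18]
psi 10.6 r 55.2 ax 1.1 F [0.  1.5 4. ] open 22.3 t 30.7
[[[-0.0005, 0.0002, 0.0], [0.001, -0.001, -0.001], 0.1]]
```

Emit:
step_arm(
  targets=[
    [[0, 0, 0], [0, 0, 0], 0.5],
    [[0, 0, 0], [0, 0, 0], 0.5],
    [[0, 0, 0], [0, 0, 0], 0.5],
    [[0, 0, 0], [0, 0, 0], 0.55],
    [[0, 0, -0.015], [0, 0, 0], 0.55],
  ],
)

```text
time: 31.12
position: [0.3717, 0.3195, 0.1087]
tool_rot: [1.0, 0.024, -0.003, 0.003]
ft_force: [-0.9, 0.1, -0.8]
opening: 0.0471
```

Emit:
step_arm(
  targets=[
    [[0, 0, -0.025], [0, 0, 0], 0.6],
    [[0, 0, -0.03], [0, 0, 0], 0.6],
    [[0, 0, -0.03], [0, 0, 0], 0.6],
    [[0, 0, -0.02], [0, 0, 0], 0.6],
    [[0, 0, 0], [0, 0, 0], 0.6],
  ],
)

```text
time: 31.53
position: [0.3733, 0.3176, 0.2217]
tool_rot: [1.0, 0.021, -0.001, 0.002]
ft_force: [0.8, 0.6, 0.4]
opening: 0.051
```

Emit:
step_arm(
  targets=[
    [[0.007, 0.034, 0], [0, 0, 0.005], 0.6],
    [[0.007, 0.034, 0], [0, 0, 0.005], 0.6],
    [[0.007, 0.034, 0], [0, 0, 0.005], 0.6],
    [[0.007, 0.034, 0], [0, 0, 0.005], 0.6],
    [[0.008, 0.034, 0], [0, 0, 0.005], 0.6],
  ],
)

```text
time: 31.95
position: [0.4166, 0.1486, 0.2244]
tool_rot: [1.0, 0.012, 0.003, -0.003]
ft_force: [1.0, -0.4, 0.0]
opening: 0.0515
```

Run:
```python
from h import *
st();im,w=blocks();st();plan((.459,-.044,.15,1))
x,y,z=[w[...,i]*1000 for i in range(3)]
import scipy.ndimage as nd
V=(x>480)&(x<720)&(y>180)&(y<390)
L,k=nd.label(V&(z>147)&(z<160))
for i in range(1,k+1):
    if (L==i).sum()>60: print("jaw",rect(w[L==i]))
```

```text
t 31.95 p [416.6 148.6 224.4] phi 1.43 tilt [0.006  0.0052] F [ 1.05 -0.39  0.03] open 51.5 j [ 0.28 -0.19  2.09  0.    1.24  1.83]
block conf 0.97 hump [ 550.1 -185. ] all [ 551.5 -190.7] [ 49.6 143.4] ang -4.6 top 81
block conf 0.77 hump [458.7 -43.8] all [459.6 -45.8] [138.5  44.7] ang 0.9 top 76
block conf 0.41 hump [558.1 246.4] all [568.4 270.4] [277.  278.7] ang -77.2 top 156
t 32.05 p [417.4 145.8 224.2] phi 1.05 tilt [0.0059 0.003 ] F [-0.47 -0.42  0.82] open 51.4 j [ 0.28 -0.19  2.09  0.    1.24  1.83]
6 x [0.0054, 0.0272, 0.0106],[-0.0, -0.001, 0.0]
1 x [0.0055, 0.0272, 0.0106],[-0.0, -0.001, 0.0]
jaw (array([643.3, 281.9]), array([ 45.2, 133.7]), 3.1)
jaw (array([543.6, 276.3]), array([ 47.2, 122.9]), 3.0)
```

Emit:
step_arm(
  targets=[
    [[0.0054, 0.0272, 0.01], [0, -0.001, 0.001], 0.6],
    [[0.0054, 0.0272, 0.01], [0, -0.001, 0.001], 0.6],
    [[0.0054, 0.0272, 0.01], [0, -0.001, 0.001], 0.6],
    [[0.0055, 0.0272, 0.01], [0, -0.001, 0.001], 0.6],
    [[0.0055, 0.0272, 0.01], [0, -0.001, 0.001], 0.6],
  ],
)

```text
time: 32.47
position: [0.4482, 0.01, 0.1731]
tool_rot: [1.0, 0.007, 0.004, -0.005]
ft_force: [0.5, 0.0, -0.5]
opening: 0.0513
```

Emit:
step_arm(
  targets=[
    [[0.0055, 0.0272, 0.01], [0, -0.001, 0], 0.6],
    [[0.004, 0.018, 0.008], [0, -0.001, 0], 0.6],
    [[0, 0.004, 0], [0, 0, 0], 0.6],
    [[0, 0, 0], [0, 0, 0], 0.6],
    [[0, 0, 0], [0, 0, 0], 0.6],
  ],
)

```text
time: 32.88
position: [0.4562, -0.0428, 0.1492]
tool_rot: [1.0, 0.003, 0.0, -0.006]
ft_force: [0.8, -0.3, 0.3]
opening: 0.0516
```

Emit:
step_arm(
  targets=[
    [[0, 0, 0], [0, 0, 0], 0.6],
    [[0, 0, 0], [0, 0, 0], 0.6],
    [[0, 0, 0], [0, 0, 0], 0.6],
    [[0, 0, 0], [0, 0, 0], 0.6],
    [[0, 0, 0], [0, 0, 0], 0.6],
  ],
)

```text
time: 33.3
position: [0.4566, -0.0384, 0.1509]
tool_rot: [1.0, 0.006, 0.002, -0.006]
ft_force: [0.6, -0.3, -0.2]
opening: 0.0514
```

Run:
```python
from h import *
st();plan((.459,-.045,.048,.4))
```

```text
t 33.3 p [456.6 -38.4 150.9] phi 0.64 tilt [0.0031 0.0126] F [ 0.65 -0.32 -0.22] open 51.4 j [-0.15 -0.09  2.14  0.01  1.09  1.4 ]
1 x [0.0005, 0.002, 0.0257],[-0.003, -0.001, 0.001]
1 x [0.0005, 0.0019, 0.0257],[-0.003, -0.001, 0.001]
1 x [0.0005, 0.0018, 0.0257],[-0.003, -0.001, 0.001]
1 x [0.0006, 0.0017, 0.0257],[-0.003, -0.001, 0.001]
```

Emit:
step_arm(
  targets=[
    [[0.0005, 0.002, 0.025], [-0.004, -0.001, 0.001], 0.6],
    [[0.0005, 0.002, 0.025], [-0.004, -0.001, 0.001], 0.6],
    [[0.0005, 0.0018, 0.025], [-0.003, -0.001, 0.001], 0.6],
    [[0, 0.001, 0.014], [0, 0, 0], 0.6],
    [[0, 0, 0.004], [0, 0, 0], 0.6],
  ],
)

```text
time: 33.72
position: [0.4643, -0.0434, 0.0602]
tool_rot: [1.0, 0.006, 0.007, 0.0]
ft_force: [-0.2, -0.1, 0.2]
opening: 0.051
```

Run:
```python
from h import *
st();plan((.459,-.045,.041,.4))
```

```text
t 33.72 p [464.3 -43.4  60.2] phi 0.66 tilt [ 0.0137 -0.0004] F [-0.2  -0.05  0.15] open 51.0 j [-0.15  0.04  2.21  0.    0.88  1.41]
1 x [-0.0056, 0.0015, 0.0192],[0.001, -0.014, 0.005]
```

Emit:
step_arm(
  targets=[
    [[-0.003, 0.001, 0.011], [0, -0.008, 0.003], 0.6],
    [[-0.003, 0.0005, 0.008], [0, -0.006, 0.002], 0.6],
    [[0, 0, 0.001], [0, 0, 0], 0.6],
    [[0, 0, 0], [0, 0, 0], 0.2],
    [[0, 0, 0], [0, 0, 0], 0.2],
  ],
  newtons=60,
)

```text
time: 34.13
position: [0.4584, -0.0446, 0.0392]
tool_rot: [1.0, 0.003, -0.001, 0.0]
ft_force: [-0.5, 0.5, -3.4]
opening: 0.0334
```

Emit:
step_arm(
  targets=[
    [[0, 0, 0], [0, 0, 0], 0.2],
    [[0, 0, 0], [0, 0, 0], 0.2],
    [[0, 0, 0], [0, 0, 0], 0.2],
    [[0, 0, 0], [0, 0, 0], 0.2],
    [[0, 0, 0], [0, 0, 0], 0.2],
  ],
)

```text
time: 34.55
position: [0.4586, -0.0446, 0.0401]
tool_rot: [1.0, 0.003, -0.0, 0.0]
ft_force: [-0.0, 0.1, -3.1]
opening: 0.0329
```

Run:
```python
from h import *
st()
```

```text
t 34.55 p [458.6 -44.6  40.1] phi 0.38 tilt [-0.0005 -0.0005] F [-0.02  0.07 -3.09] open 32.9 j [-0.15  0.07  2.22 -0.    0.85  1.41]
```

Emit:
step_arm(
  targets=[
    [[0, 0, -0.02], [0, 0, 0], 0.2],
    [[0, 0, -0.04], [0, 0, 0], 0.2],
    [[0, 0, -0.04], [0, 0, 0], 0.2],
    [[0, 0, -0.04], [0, 0, 0], 0.2],
    [[0, 0, -0.04], [0, 0, 0], 0.2],
  ],
)

```text
time: 34.97
position: [0.4485, -0.043, 0.214]
tool_rot: [1.0, 0.003, -0.014, -0.002]
ft_force: [0.3, -0.5, -2.3]
opening: 0.0336
```

Emit:
step_arm(
  targets=[
    [[0, 0, -0.03], [0, 0, 0], 0.2],
    [[0, 0, -0.01], [0, 0, 0], 0.2],
    [[0, 0, 0], [0, 0, 0], 0.2],
    [[0, 0, 0], [0, 0, 0], 0.2],
    [[0, 0, 0], [0, 0, 0], 0.2],
  ],
)

```text
time: 35.38
position: [0.4539, -0.0437, 0.2642]
tool_rot: [1.0, 0.003, -0.006, -0.001]
ft_force: [0.5, -0.5, -3.9]
opening: 0.0331
```

Run:
```python
from h import *
st();plan((.5988,.2794,.255,93),turn=.109)
```

```text
t 35.38 p [453.9 -43.7 264.2] phi 0.37 tilt [-0.0112  0.0012] F [ 0.49 -0.49 -3.86] open 33.1 j [-0.15 -0.17  2.   -0.    1.33  1.41]
1 x [0.0098, -0.0215, 0.0005],[-0.001, 0.001, -0.108]
1 x [0.0121, -0.0203, 0.0005],[-0.001, 0.001, -0.108]
1 x [0.0142, -0.0189, 0.0005],[-0.001, 0.001, -0.108]
1 x [0.0161, -0.0172, 0.0005],[-0.001, 0.001, -0.108]
1 x [0.0179, -0.0154, 0.0005],[-0.001, 0.001, -0.108]
1 x [0.0194, -0.0134, 0.0005],[-0.001, 0.001, -0.108]
1 x [0.0208, -0.0112, 0.0005],[-0.001, 0.001, -0.108]
1 x [0.0219, -0.0089, 0.0005],[-0.001, 0.001, -0.108]
1 x [0.0227, -0.0065, 0.0005],[-0.001, 0.001, -0.108]
1 x [0.0233, -0.0041, 0.0005],[-0.001, 0.001, -0.108]
1 x [0.0236, -0.0015, 0.0005],[-0.001, 0.001, -0.108]
1 x [0.0236, 0.001, 0.0006],[-0.001, 0.001, -0.108]
1 x [0.0233, 0.0035, 0.0006],[-0.001, 0.001, -0.108]
1 x [0.0228, 0.006, 0.0006],[-0.001, 0.001, -0.108]
1 x [0.022, 0.0085, 0.0006],[-0.001, 0.001, -0.108]
```

Emit:
step_arm(
  targets=[
    [[0.01, -0.0215, 0.0005], [0, 0.001, -0.108], 0.2],
    [[0.012, -0.02, 0.0005], [0, 0.001, -0.108], 0.2],
    [[0.014, -0.019, 0.0005], [0, 0.001, -0.108], 0.2],
    [[0.016, -0.017, 0.0005], [0, 0.001, -0.108], 0.2],
    [[0.018, -0.0155, 0.0005], [0, 0.001, -0.108], 0.2],
  ],
)

```text
time: 35.8
position: [0.494, 0.0634, 0.2449]
tool_rot: [0.961, 0.277, -0.015, -0.004]
ft_force: [1.5, 0.6, -3.3]
opening: 0.0329
```

Emit:
step_arm(
  targets=[
    [[0.0195, -0.0135, 0.0005], [0, 0.001, -0.108], 0.2],
    [[0.021, -0.011, 0.0005], [0, 0.001, -0.108], 0.2],
    [[0.022, -0.009, 0.0005], [0, 0.001, -0.108], 0.2],
    [[0.0225, -0.0065, 0.0005], [0, 0.001, -0.108], 0.2],
    [[0.0233, -0.004, 0.0005], [0, 0.001, -0.108], 0.2],
  ],
)

```text
time: 36.22
position: [0.5317, 0.1761, 0.2205]
tool_rot: [0.845, 0.535, -0.025, -0.014]
ft_force: [0.8, -0.7, -3.7]
opening: 0.0331
```

Run:
```python
from h import *
st();plan((.5988,.2794,.24,93),turn=.109)
```

```text
t 36.22 p [531.7 176.1 220.5] phi 64.71 tilt [-0.0576 -0.0028] F [ 0.79 -0.73 -3.71] open 33.1 j [0.27 0.09 1.83 0.01 1.28 0.71]
1 x [0.0243, 0.0031, -0.0047],[-0.011, 0.003, -0.099]
1 x [0.0239, 0.0055, -0.0046],[-0.011, 0.003, -0.099]
1 x [0.0232, 0.0079, -0.0045],[-0.011, 0.003, -0.099]
1 x [0.0223, 0.0102, -0.0043],[-0.011, 0.003, -0.099]
1 x [0.0212, 0.0124, -0.0041],[-0.011, 0.003, -0.099]
```

Emit:
step_arm(
  targets=[
    [[0.018, 0.003, -0.02], [-0.011, 0.003, -0.099], 0.2],
    [[0.0239, 0.0055, -0.01], [-0.011, 0.003, -0.099], 0.2],
    [[0.0232, 0.008, -0.006], [-0.011, 0.003, -0.099], 0.2],
    [[0.022, 0.01, -0.004], [-0.011, 0.003, -0.099], 0.2],
    [[0.017, 0.012, -0.003], [-0.011, 0.003, -0.09], 0.2],
  ],
)

```text
time: 36.63
position: [0.5873, 0.273, 0.2367]
tool_rot: [0.681, 0.732, -0.015, -0.009]
ft_force: [0.0, 0.7, -3.4]
opening: 0.0331
```

Emit:
step_arm(
  targets=[
    [[0.004, 0, 0], [0, 0, 0], 0.2],
    [[0, 0, 0], [0, 0, 0], 0.2],
    [[0, 0, 0], [0, 0, 0], 0.2],
    [[0, 0, 0], [0, 0, 0], 0.2],
    [[0, 0, 0], [0, 0, 0], 0.2],
  ],
)

```text
time: 37.05
position: [0.5817, 0.277, 0.2215]
tool_rot: [0.68, 0.733, -0.025, -0.014]
ft_force: [-0.3, -0.2, -3.6]
opening: 0.0331
```

Run:
```python
from h import *
st();plan((.5988,.2794,.205,93.05),turn=.109)
```

```text
t 37.05 p [581.7 277.  221.5] phi 94.28 tilt [-0.0548 -0.0184] F [-0.32 -0.2  -3.55] open 33.1 j [0.4  0.25 1.64 0.   1.31 0.33]
1 x [0.0013, 0.0182, 0.0155],[-0.056, 0.015, 0.021]
```

Emit:
step_arm(
  targets=[
    [[0.001, 0.008, 0], [-0.027, 0.008, 0.01], 0.2],
    [[0.001, 0.008, 0], [-0.027, 0.007, 0.01], 0.2],
    [[0, 0.002, 0], [0, 0, 0], 0.2],
    [[0, 0, 0], [0, 0, 0], 0.2],
    [[0, 0, 0], [0, 0, 0], 0.2],
  ],
)

```text
time: 37.47
position: [0.5971, 0.2753, 0.2185]
tool_rot: [0.69, 0.724, -0.003, -0.001]
ft_force: [-0.1, 0.1, -3.7]
opening: 0.0335
```

Emit:
step_arm(
  targets=[
    [[0, 0, 0], [0, 0, 0], 0.2],
    [[0, 0, 0], [0, 0, 0], 0.2],
    [[0, 0, 0], [0, 0, 0], 0.2],
    [[0, 0, 0], [0, 0, 0], 0.2],
    [[0, 0, 0], [0, 0, 0], 0.2],
  ],
)

```text
time: 37.88
position: [0.5967, 0.2745, 0.2192]
tool_rot: [0.69, 0.723, -0.004, -0.002]
ft_force: [0.3, 0.1, -2.7]
opening: 0.0335
```

Run:
```python
from h import *
st();plan((.5988,.2794,.19,93.05),turn=.109)
im,d=arm.get_image("scene");w=cloud("scene",d)
for r in arm.trace("block_1","scene"):
    P=w[r["pixels"]];P=P[~np.isnan(P[:,0])]
    if np.median(P[:,2])>.14: print(r["conf"],rect(P),np.percentile(P[:,2],[2,98]),P[:,1].min(),P[:,1].max())
cv2.imwrite("pics/s4.png",cv2.resize(im[120:240,330:470,::-1],(700,600),interpolation=2))
```

```text
t 37.88 p [596.7 274.5 219.2] phi 92.68 tilt [-0.0076 -0.0031] F [ 0.31  0.14 -2.72] open 33.5 j [ 0.39  0.24  1.65 -0.    1.25  0.35]
1 x [0.0049, 0.0026, 0.0291],[-0.008, 0.003, -0.006]
0.9 (array([440.6, 417.1]), array([115.8, 547.2]), 47.9) [0.18798186 0.25503398] 0.20349989326103746 0.5666341838377519
```

View pics/s4.png

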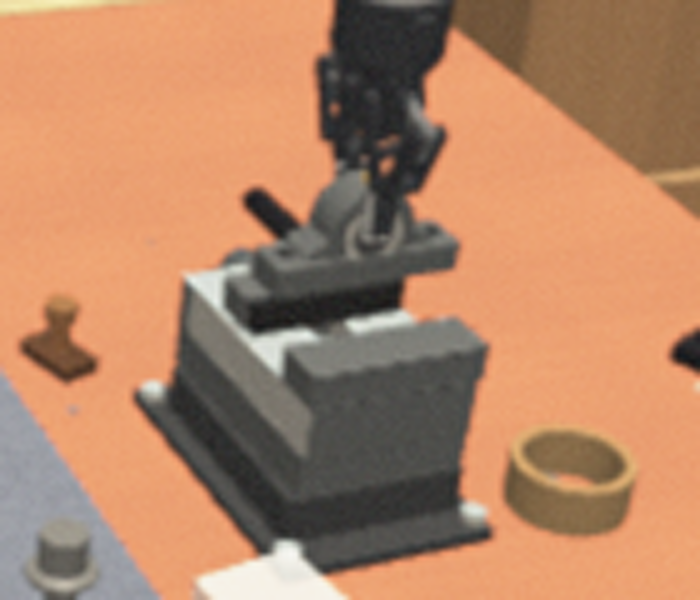

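The block is level above the vice gap (crop ~(350,250)). Next I'll centre it and lower it.

Emit:
step_arm(
  targets=[
    [[0.003, 0.0015, 0.01], [-0.004, 0.002, -0.003], 0.2],
    [[0.002, 0.001, 0.01], [-0.004, 0.001, -0.003], 0.2],
    [[0.0005, 0, 0.004], [0, 0, 0], 0.2],
    [[0, 0, 0], [0, 0, 0], 0.2],
    [[0, 0, 0], [0, 0, 0], 0.2],
  ],
)

```text
time: 38.4
position: [0.5984, 0.2809, 0.1915]
tool_rot: [0.688, 0.726, -0.0, -0.0]
ft_force: [-0.4, 0.2, -2.6]
opening: 0.0335
```

Emit:
step_arm(
  targets=[
    [[0, 0, 0], [0, 0, 0], 0.2],
    [[0, 0, 0], [0, 0, 0], 0.2],
    [[0, 0, 0], [0, 0, 0], 0.2],
    [[0, 0, 0], [0, 0, 0], 0.2],
    [[0, 0, 0], [0, 0, 0], 0.2],
  ],
)

```text
time: 38.82
position: [0.5984, 0.2809, 0.1912]
tool_rot: [0.688, 0.726, -0.0, -0.0]
ft_force: [0.5, -0.2, -3.6]
opening: 0.0334
```

Run:
```python
from h import *
st();plan((.5988,.2799,.165,93.05),turn=.109)
```

```text
t 38.82 p [598.4 280.9 191.2] phi 93.1 tilt [-0.0008 -0.0002] F [ 0.49 -0.19 -3.62] open 33.4 j [0.4  0.26 1.68 0.   1.2  0.35]
1 x [-0.001, 0.0004, 0.0262],[-0.001, 0.0, 0.001]
```

Emit:
step_arm(
  targets=[
    [[-0.0005, 0, 0.006], [0, 0, 0], 0.2],
    [[-0.0005, 0, 0.006], [0, 0, 0], 0.2],
    [[0, 0, 0.006], [0, 0, 0], 0.2],
    [[0, 0, 0.004], [0, 0, 0], 0.2],
    [[0, 0, 0], [0, 0, 0], 0.2],
  ],
)

```text
time: 39.23
position: [0.5989, 0.2798, 0.1679]
tool_rot: [0.688, 0.726, 0.001, 0.0]
ft_force: [0.4, -0.9, -3.4]
opening: 0.0333
```

Run:
```python
from h import *
st();plan((.5988,.2799,.161,93.05),turn=.109)
```

```text
t 39.23 p [598.9 279.8 167.9] phi 93.08 tilt [0.0009 0.0005] F [ 0.37 -0.89 -3.4 ] open 33.3 j [0.4  0.28 1.7  0.   1.16 0.35]
1 x [0.0001, -0.0001, 0.0069],[0.001, -0.0, 0.001]
```

Emit:
step_arm(
  targets=[
    [[0, 0, 0.003], [0, 0, 0], 0.2],
    [[0, 0, 0.003], [0, 0, 0], 0.2],
    [[0, 0, 0.0015], [0, 0, 0], 0.2],
    [[0, 0, 0.0015], [0, 0, 0], 0.2],
    [[0, 0, 0.0015], [0, 0, 0], 0.2],
  ],
)

```text
time: 39.65
position: [0.5989, 0.2798, 0.1602]
tool_rot: [0.688, 0.726, 0.0, 0.0]
ft_force: [-3.3, -0.5, 3.8]
opening: 0.0337
```

Run:
```python
from h import *
st()
```

```text
t 39.65 p [598.9 279.8 160.2] phi 93.08 tilt [0.0006 0.0002] F [-3.25 -0.46  3.78] open 33.7 j [ 0.4   0.29  1.71 -0.    1.14  0.35]
```

Emit:
step_arm(
  targets=[
    [[0, 0, 0], [0, 0, 0], 0.5],
    [[0, 0, 0], [0, 0, 0], 0.5],
    [[0, 0, 0], [0, 0, 0], 0.5],
    [[0, 0, 0], [0, 0, 0], 0.5],
    [[0, 0, -0.005], [0, 0, 0], 0.5],
  ],
)

```text
time: 40.07
position: [0.6007, 0.2806, 0.1669]
tool_rot: [0.688, 0.726, 0.003, 0.001]
ft_force: [-0.2, -0.4, -0.4]
opening: 0.0429
```

Emit:
step_arm(
  targets=[
    [[0, 0, -0.02], [0, 0, 0], 0.5],
    [[0, 0, -0.03], [0, 0, 0], 0.5],
    [[0, 0, -0.03], [0, 0, 0], 0.5],
    [[0, 0, -0.025], [0, 0, 0], 0.5],
    [[0, 0, -0.005], [0, 0, 0], 0.5],
  ],
)

```text
time: 40.48
position: [0.5986, 0.2797, 0.2784]
tool_rot: [0.688, 0.726, -0.0, -0.0]
ft_force: [1.8, 0.9, 0.4]
opening: 0.0425
```

Run:
```python
from h import *
st();plan((.374,.3218,.24,3),turn=.109)
```

```text
t 40.48 p [598.6 279.7 278.4] phi 93.08 tilt [-0.0008 -0.0002] F [1.81 0.85 0.4 ] open 42.5 j [0.4  0.21 1.58 0.   1.35 0.35]
1 x [0.0036, -0.0148, 0.0026],[-0.0, 0.0, 0.105]
1 x [0.002, -0.0151, 0.0026],[-0.0, 0.0, 0.105]
1 x [0.0005, -0.0152, 0.0026],[-0.0, 0.0, 0.105]
1 x [-0.0011, -0.0152, 0.0026],[-0.0, 0.0, 0.105]
1 x [-0.0027, -0.015, 0.0026],[-0.0, 0.0, 0.105]
1 x [-0.0043, -0.0146, 0.0026],[-0.0, 0.0, 0.105]
1 x [-0.0058, -0.0141, 0.0026],[-0.0, 0.0, 0.105]
1 x [-0.0072, -0.0134, 0.0026],[-0.0, 0.0, 0.105]
1 x [-0.0086, -0.0126, 0.0026],[-0.0, 0.0, 0.105]
1 x [-0.0099, -0.0116, 0.0026],[-0.0, 0.0, 0.105]
1 x [-0.011, -0.0105, 0.0026],[-0.0, 0.0, 0.105]
1 x [-0.0121, -0.0093, 0.0026],[-0.0, 0.0, 0.105]
1 x [-0.013, -0.008, 0.0026],[-0.0, 0.0, 0.105]
1 x [-0.0137, -0.0066, 0.0026],[-0.0, 0.0, 0.105]
1 x [-0.0143, -0.0051, 0.0026],[-0.0, 0.0, 0.105]
```

Emit:
step_arm(
  targets=[
    [[0.0036, -0.0148, 0.0015], [0, 0, 0.105], 0.5],
    [[0.002, -0.015, 0.0015], [0, 0, 0.105], 0.5],
    [[0.0005, -0.015, 0.0015], [0, 0, 0.105], 0.5],
    [[-0.001, -0.015, 0.0015], [0, 0, 0.105], 0.5],
    [[-0.0027, -0.015, 0.0015], [0, 0, 0.105], 0.5],
  ],
)

```text
time: 40.9
position: [0.5271, 0.2948, 0.2736]
tool_rot: [0.859, 0.512, 0.005, 0.001]
ft_force: [0.2, 0.2, 0.1]
opening: 0.0426
```

Emit:
step_arm(
  targets=[
    [[-0.0043, -0.0146, 0.0025], [0, 0, 0.105], 0.5],
    [[-0.0058, -0.014, 0.0025], [0, 0, 0.105], 0.5],
    [[-0.0072, -0.0134, 0.0025], [0, 0, 0.105], 0.5],
    [[-0.0086, -0.0126, 0.0025], [0, 0, 0.105], 0.5],
    [[-0.01, -0.0116, 0.0025], [0, 0, 0.105], 0.5],
  ],
)

```text
time: 41.32
position: [0.4484, 0.3113, 0.2563]
tool_rot: [0.966, 0.258, 0.004, -0.0]
ft_force: [0.1, 0.5, -1.0]
opening: 0.0425
```

Emit:
step_arm(
  targets=[
    [[-0.011, -0.0105, 0.0025], [0, 0, 0.105], 0.5],
    [[-0.012, -0.0093, 0.0025], [0, 0, 0.105], 0.5],
    [[-0.013, -0.008, 0.0025], [0, 0, 0.105], 0.5],
    [[-0.012, -0.006, 0.0025], [0, 0, 0.09], 0.5],
    [[-0.006, -0.003, 0], [0, 0, 0.04], 0.5],
  ],
)

```text
time: 41.73
position: [0.3786, 0.3279, 0.2406]
tool_rot: [1.0, 0.025, 0.001, 0.0]
ft_force: [-0.2, 0.2, -0.9]
opening: 0.0422
```

Emit:
step_arm(
  targets=[
    [[0, 0, 0], [0, 0, 0], 0.5],
    [[0, 0, 0], [0, 0, 0], 0.5],
    [[0, 0, 0], [0, 0, 0], 0.5],
    [[0, 0, 0], [0, 0, 0], 0.5],
    [[0, 0, 0], [0, 0, 0], 0.5],
  ],
)

```text
time: 42.15
position: [0.3775, 0.3275, 0.2386]
tool_rot: [1.0, 0.028, 0.001, 0.001]
ft_force: [-0.7, 0.2, 0.1]
opening: 0.0433
```

Run:
```python
from h import *
st();plan((.374,.3218,.15,3),(.374,.3218,.1,3),turn=.109)
im,w=blocks();im,d=arm.get_image("scene");
cv2.imwrite("pics/t5.png",np.vstack([arm.get_image("top")[0][150:300,170:290,::-1].repeat(3,0).repeat(3,1)[:450,:360]]))
w=w*1000;x,y,z=w[...,0],w[...,1],w[...,2]
m=(z>140)&(z<147)&(x>560)&(x<635)&(y>190)&(y<360);print("foot top",m.sum(),rect(w[m]/1000))
```

```text
t 42.15 p [377.5 327.5 238.6] phi 3.17 tilt [ 0.0011 -0.0017] F [-0.65  0.19  0.09] open 43.3 j [ 0.67 -0.08  1.96 -0.    1.26  2.18]
3 x [-0.0013, 0.0018, 0.0295],[0.001, -0.0, 0.001]
2 x [0.0, 0.0, 0.025],[0.0, -0.0, -0.0]
block conf 0.86 hump [602.7 280.7] all [602.7 280.7] [ 43.9 138.6] ang -86.4 top 197
block conf 0.71 hump [ 536.8 -320.8] all [ 537.5 -328.9] [ 55.1 143.5] ang -4.9 top 82
block conf 0.7 hump [ 550.  -185.2] all [ 551.3 -188.3] [ 51.5 142.9] ang -5.6 top 82
foot top 88 (array([600.6, 280.1]), array([ 48.4, 138.5]), 7.0)
```

View pics/t5.png

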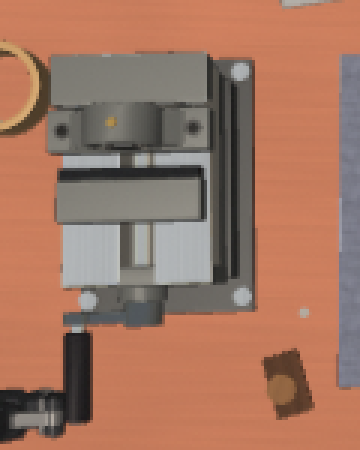

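The block sits upright on the bed against the fixed jaw, centred, and the gap to the pad is still open. Back to the handle.

Emit:
step_arm(
  targets=[
    [[-0.0015, 0.002, 0.028], [0.001, 0, 0.001], 0.5],
    [[-0.0015, 0.002, 0.028], [0.001, 0, 0.001], 0.5],
    [[-0.001, 0.0015, 0.028], [0, 0, 0], 0.5],
    [[0, 0, 0.015], [0, 0, 0], 0.5],
    [[0, 0, 0.005], [0, 0, 0], 0.5],
  ],
)

```text
time: 42.77
position: [0.3785, 0.3243, 0.1362]
tool_rot: [1.0, 0.026, 0.005, -0.004]
ft_force: [-1.6, -0.1, 0.0]
opening: 0.0429
```

Run:
```python
from h import *
st();plan((.374,.3218,.0975,3),turn=.109)
```

```text
t 42.77 p [378.5 324.3 136.2] phi 2.98 tilt [0.0106 0.0079] F [-1.62 -0.07  0.03] open 42.9 j [ 0.66  0.    2.08 -0.    1.04  2.18]
1 x [-0.0025, 0.0013, 0.0193],[-0.004, -0.005, -0.0]
1 x [-0.0024, 0.0012, 0.0193],[-0.004, -0.005, -0.0]
```

Emit:
step_arm(
  targets=[
    [[-0.002, 0.001, 0.014], [-0.004, -0.005, 0], 0.5],
    [[-0.002, 0.001, 0.014], [-0.004, -0.005, 0], 0.5],
    [[-0.001, 0, 0.008], [0, 0, 0], 0.5],
    [[0, 0, 0.002], [0, 0, 0], 0.5],
    [[0, 0, 0], [0, 0, 0], 0.5],
  ],
)

```text
time: 43.18
position: [0.3739, 0.3221, 0.0949]
tool_rot: [1.0, 0.026, -0.0, 0.001]
ft_force: [-0.2, -0.0, -0.1]
opening: 0.0427
```

Emit:
step_arm(
  targets=[
    [[0, 0, 0], [0, 0, 0], 0.1],
    [[0, 0, 0], [0, 0, 0], 0.1],
    [[0, 0, 0], [0, 0, 0], 0.1],
    [[0, 0, 0], [0, 0, 0], 0.1],
    [[0, 0, 0], [0, 0, 0], 0.1],
  ],
  newtons=50,
)

```text
time: 43.6
position: [0.3743, 0.3219, 0.0956]
tool_rot: [1.0, 0.026, 0.0, 0.001]
ft_force: [-0.0, -0.6, -3.5]
opening: 0.0225
```

Run:
```python
from h import *
st();crank([0])
```

```text
t 43.6 p [374.3 321.9  95.6] phi 3.03 tilt [ 0.0006 -0.0023] F [-0.04 -0.63 -3.53] open 22.5 j [ 0.66  0.05  2.12 -0.    0.97  2.18]
psi 8.6 r 55.0 ax 1.1 F [-0.  -0.6 -3.5] open 22.5 t 43.6
[[[-0.0006, -0.0, -0.0], [0.001, -0.0, 0.0], 0.1]]
```

```bash
sed -i 's/cz=.0874/cz=.0855/' h.py
python3 - <<'E'
from h import *
crank([8,18]+[24]*8)
E
```

```text
psi 10.5 r 55.3 ax 1.1 F [-0.  -0.6 -3.5] open 22.5 t 43.6
[[[-0.0006, 0.0022, -0.0074], [0.001, -0.0, 0.0], 0.1], [[-0.0006, 0.008, -0.0153], [0.001, -0.0, 0.0], 0.1], [[0, 0.0171, -0.0151], [0.0, -0.0, 0.0], 0.1], [[0, 0.0218, -0.0069], [0.0, -0.0, 0.0], 0.1], [[0, 0.0227, 0.0026], [0.0, -0.0, 0.0], 0.1], [[0, 0.0197, 0.0116], [0.0, -0.0, 0.0], 0.1], [[0, 0.0133, 0.0186], [0.0, -0.0, 0.0], 0.1], [[0, 0.0045, 0.0224], [0.0, -0.0, 0.0], 0.1], [[0, -0.005, 0.0223], [0.0, -0.0, 0.0], 0.1], [[0, -0.0136, 0.0184], [0.0, -0.0, 0.0], 0.1]]
```

Emit:
step_arm(
  targets=[
    [[0, 0.0022, -0.0074], [0.001, 0, 0], 0.1],
    [[0, 0.008, -0.0153], [0, 0, 0], 0.1],
    [[0, 0.017, -0.015], [0, 0, 0], 0.1],
    [[0, 0.0218, -0.007], [0, 0, 0], 0.1],
    [[0, 0.0227, 0.0026], [0, 0, 0], 0.1],
  ],
)

```text
time: 44.02
position: [0.3777, 0.2557, 0.1391]
tool_rot: [1.0, 0.028, 0.0, -0.005]
ft_force: [-0.5, 7.6, -9.4]
opening: 0.0225
```

Run:
```python
from h import *
crank([24]*10)
```

```text
psi 102.5 r 54.9 ax 1.0 F [-0.5  7.6 -9.4] open 22.5 t 44.0
[[[-0.0005, 0.0208, 0.0094], [-0.005, -0.001, 0.002], 0.1], [[-0.0005, 0.0151, 0.0171], [-0.005, -0.001, 0.002], 0.1], [[0, 0.0069, 0.0218], [-0.0, -0.0, 0.0], 0.1], [[0, -0.0026, 0.0227], [-0.0, -0.0, 0.0], 0.1], [[0, -0.0116, 0.0197], [-0.0, -0.0, 0.0], 0.1], [[0, -0.0186, 0.0133], [-0.0, -0.0, 0.0], 0.1], [[0, -0.0224, 0.0045], [-0.0, -0.0, 0.0], 0.1], [[0, -0.0223, -0.005], [-0.0, -0.0, 0.0], 0.1], [[0, -0.0184, -0.0136], [-0.0, -0.0, 0.0], 0.1], [[0, -0.0112, -0.0199], [-0.0, -0.0, 0.0], 0.1]]
```

Emit:
step_arm(
  targets=[
    [[0, 0.0208, 0.0094], [-0.005, 0, 0.002], 0.1],
    [[0, 0.015, 0.017], [-0.005, 0, 0.002], 0.1],
    [[0, 0.007, 0.0218], [0, 0, 0], 0.1],
    [[0, -0.0026, 0.0227], [0, 0, 0], 0.1],
    [[0, -0.0116, 0.0197], [0, 0, 0], 0.1],
  ],
)

```text
time: 44.43
position: [0.3792, 0.2231, 0.0538]
tool_rot: [1.0, 0.025, 0.002, -0.001]
ft_force: [2.1, -4.6, 1.6]
opening: 0.0223
```

Emit:
step_arm(
  targets=[
    [[0, -0.0186, 0.0133], [0, 0, 0], 0.1],
    [[0, -0.0224, 0.0045], [0, 0, 0], 0.1],
    [[0, -0.0223, -0.005], [0, 0, 0], 0.1],
    [[0, -0.0184, -0.0136], [0, 0, 0], 0.1],
    [[0, -0.0112, -0.02], [0, 0, 0], 0.1],
  ],
)

```text
time: 44.85
position: [0.3742, 0.3115, 0.0556]
tool_rot: [1.0, 0.023, 0.004, 0.002]
ft_force: [5.4, 33.8, -31.1]
opening: 0.0221
```

Run:
```python
from h import *
st();crank([20]*5)
```

```text
t 44.85 p [374.2 311.5  55.6] phi 2.69 tilt [ 0.0085 -0.0045] F [  5.37  33.75 -31.15] open 22.1 j [ 0.65  0.09  2.16 -0.01  0.88  2.18]
psi -34.2 r 53.1 ax 0.5 F [  5.4  33.8 -31.1] open 22.1 t 44.9
[[[-0.0002, -0.0094, -0.0163], [0.002, -0.004, -0.003], 0.1], [[-0.0002, -0.0014, -0.019], [0.002, -0.004, -0.003], 0.1], [[0, 0.0052, -0.0184], [0.0, -0.0, -0.0], 0.1], [[0, 0.0112, -0.0155], [0.0, -0.0, -0.0], 0.1], [[0, 0.0158, -0.0107], [0.0, -0.0, -0.0], 0.1]]
```

Emit:
step_arm(
  targets=[
    [[0, -0.0095, -0.0163], [0.002, -0.004, -0.003], 0.1],
    [[0, -0.0015, -0.019], [0.002, -0.004, -0.003], 0.1],
    [[0, 0.005, -0.0184], [0, 0, 0], 0.1],
    [[0, 0.011, -0.0155], [0, 0, 0], 0.1],
    [[0, 0.0155, -0.0107], [0, 0, 0], 0.1],
  ],
)

```text
time: 45.27
position: [0.3749, 0.294, 0.1351]
tool_rot: [1.0, 0.031, -0.001, 0.003]
ft_force: [3.9, 0.2, -15.3]
opening: 0.0222
```

```bash
cat >> h.py <<'E'
def tang():
    s,p,M=pose();u=np.array([-np.sin(A),np.cos(A)]);q=np.array([(p[:2]-[.376,.2676])@u,p[2]-.0855]);q/=np.hypot(*q)
    f=np.array([s["ft_force"][:2]@u,s["ft_force"][2]]);print("radial",round(f@q,1),"resist to closing",round(-(f@[-q[1],q[0]]),1))
E
python3 - <<'E'
from h import *
tang();crank([16]*5)
E
```

```text
radial -13.5 resist to closing 7.2
psi 62.0 r 56.2 ax 0.3 F [  3.9   0.2 -15.3] open 22.2 t 45.3
[[[-0.0001, 0.0149, -0.0042], [0.003, 0.001, 0.005], 0.1], [[-0.0001, 0.0153, -0.0011], [0.003, 0.001, 0.005], 0.1], [[0, 0.015, 0.0032], [0.0, 0.0, 0.0], 0.1], [[0, 0.0135, 0.0072], [0.0, 0.0, 0.0], 0.1], [[0, 0.011, 0.0106], [0.0, 0.0, 0.0], 0.1]]
```

Emit:
step_arm(
  targets=[
    [[0, 0.0145, -0.0035], [0.003, 0.001, 0.005], 0.1],
    [[0, 0.015, -0.001], [0.003, 0.001, 0.005], 0.1],
    [[0, 0.012, 0.0025], [0, 0, 0], 0.1],
    [[0, 0.005, 0.0025], [0, 0, 0], 0.1],
    [[0, 0, 0], [0, 0, 0], 0.1],
  ],
)

```text
time: 45.68
position: [0.3772, 0.2486, 0.1378]
tool_rot: [1.0, 0.026, 0.002, -0.006]
ft_force: [2.9, 0.3, -9.6]
opening: 0.0222
```

Run:
```python
from h import *
import scipy.ndimage as nd
tang();crank([12]*5)
im,d=arm.get_image("top");w=cloud("top",d);x,y,z=[w[...,i]*1000 for i in range(3)]
V=(x>480)&(x<720)&(y>180)&(y<390)
L,k=nd.label(V&(z>149)&(z<158))
for i in range(1,k+1):
    if (L==i).sum()>60: print("jaw",rect(w[L==i]))
for r in arm.trace("block_1","top"):
    P=w[r["pixels"]]
    if np.nanmedian(P[:,2])>.13:print(rect(P[~np.isnan(P[:,0])]))
cv2.imwrite("pics/t6.png",im[150:300,170:290,::-1].repeat(4,0).repeat(4,1))
```

```text
radial -9.1 resist to closing -3.1
psi 110.0 r 55.7 ax 0.2 F [ 2.9  0.3 -9.6] open 22.2 t 45.7
[[[-0.0001, 0.0101, 0.0057], [-0.005, -0.002, 0.0], 0.1], [[-0.0001, 0.0091, 0.0071], [-0.005, -0.002, 0.0], 0.1], [[0, 0.0074, 0.0088], [-0.0, -0.0, 0.0], 0.1], [[0, 0.0054, 0.0102], [-0.0, -0.0, 0.0], 0.1], [[0, 0.0032, 0.0111], [-0.0, -0.0, 0.0], 0.1]]
jaw (array([642.4, 282.2]), array([ 46.9, 132.3]), 2.8)
jaw (array([575.8, 278.7]), array([ 83., 128.]), 1.4)
(array([600.3, 280.4]), array([ 40.5, 139. ]), 1.4)
```

View pics/t6.png

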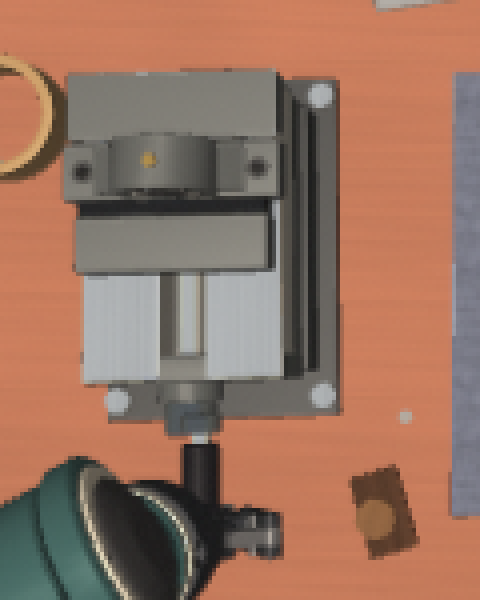

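The pad is almost touching the foot (crop ~(170,207)). Next come slow steps by feel.

Emit:
step_arm(
  targets=[
    [[0, 0.01, 0.0057], [-0.005, -0.002, 0], 0.1],
    [[0, 0.009, 0.0071], [-0.005, -0.002, 0], 0.1],
    [[0, 0.0074, 0.0088], [0, 0, 0], 0.1],
    [[0, 0.0054, 0.01], [0, 0, 0], 0.1],
    [[0, 0.0032, 0.011], [0, 0, 0], 0.1],
  ],
)

```text
time: 46.2
position: [0.3787, 0.2156, 0.102]
tool_rot: [1.0, 0.029, -0.002, 0.0]
ft_force: [-2.4, -4.4, 6.1]
opening: 0.0221
```

Run:
```python
from h import *
st();tang();crank([12]*5)
```

```text
t 46.2 p [378.7 215.6 102. ] phi 3.31 tilt [-0.0039 -0.0011] F [-2.4  -4.39  6.1 ] open 22.1 j [ 0.46 -0.07  2.22  0.    0.99  1.97]
radial 5.9 resist to closing 4.5
psi 162.4 r 54.6 ax -0.0 F [-2.4 -4.4  6.1] open 22.1 t 46.2
[[[0.0, 0.0027, 0.0112], [0.0, 0.002, 0.003], 0.1], [[0.0, -0.0001, 0.0115], [0.0, 0.002, 0.003], 0.1], [[0, -0.0025, 0.0112], [0.0, 0.0, 0.0], 0.1], [[0, -0.0047, 0.0105], [0.0, 0.0, 0.0], 0.1], [[0, -0.0068, 0.0093], [0.0, 0.0, 0.0], 0.1]]
```

Emit:
step_arm(
  targets=[
    [[0, 0.0027, 0.0112], [0, 0.002, 0.003], 0.1],
    [[0, 0, 0.0115], [0, 0.002, 0.003], 0.1],
    [[0, -0.0025, 0.0112], [0, 0, 0], 0.1],
    [[0, -0.0047, 0.0105], [0, 0, 0], 0.1],
    [[0, -0.0068, 0.0093], [0, 0, 0], 0.1],
  ],
)

```text
time: 46.62
position: [0.3783, 0.2267, 0.0497]
tool_rot: [1.0, 0.027, -0.001, 0.002]
ft_force: [-3.6, -2.7, 6.9]
opening: 0.0221
```

Run:
```python
from h import *
import scipy.ndimage as nd
tang();crank([10]*5)
im,d=arm.get_image("top");tang();w=cloud("top",d);x,y,z=[w[...,i]*1000 for i in range(3)]
# profile along vice x through foot ends: back edge of moving jaw & foot
for yy in (228,330):
    m=(abs(y-yy)<9)&(x>520)&(x<670)&(z>115);o=np.argsort(x[m]);print(yy,[(int(a),int(b)) for a,b in zip(x[m][o][::3],z[m][o][::3])])
m=(z>149)&(z<158)&(x>500)&(x<590)&(abs(y-279)<50);print("jaw back edge",np.percentile(x[m],[1,5,50]))
cv2.imwrite("pics/t7.png",cv2.resize(im[165:225,180:250,::-1],(700,600),interpolation=2))
```

```text
radial -2.7 resist to closing 6.9
psi -138.8 r 54.4 ax 0.2 F [-3.6 -2.7  6.9] open 22.1 t 46.6
[[[-0.0001, -0.0065, 0.007], [0.002, 0.001, 0.0], 0.1], [[-0.0001, -0.008, 0.0053], [0.002, 0.001, 0.0], 0.1], [[0, -0.0088, 0.0039], [0.0, 0.0, 0.0], 0.1], [[0, -0.0093, 0.0023], [0.0, 0.0, 0.0], 0.1], [[0, -0.0096, 0.0006], [0.0, 0.0, 0.0], 0.1]]
radial 1.0 resist to closing -2.7
228 [(520, 127), (521, 123), (521, 120), (523, 122), (524, 124), (526, 125), (526, 126), (528, 124), (529, 123), (529, 123), (531, 124), (531, 124), (534, 126), (534, 124), (536, 127), (536, 124), (537, 124), (539, 126), (539, 123), (541, 140), (541, 134), (543, 153), (543, 148), (543, 152), (545, 151), (545, 155), (548, 155), (548, 155), (550, 153), (550, 155), (550, 152), (553, 155), (553, 153), (555, 153), (555, 152), (558, 154), (558, 152), (558, 150), (560, 154), (561, 153), (563, 156), (563, 155), (565, 153), (566, 152), (566, 152), (568, 154), (569, 151), (571, 152), (571, 152), (573, 155), (574, 152), (576, 153), (576, 148), (579, 151), (579, 150), (579, 147), (581, 151), (582, 150), (582, 122), (584, 153
[... 1810 characters left out ...]
00, 146), (602, 152), (602, 148), (605, 150), (607, 158), (608, 149), (609, 156), (610, 147), (612, 154), (615, 154), (616, 146), (618, 148), (618, 147), (620, 153), (620, 152), (620, 152), (623, 154), (623, 151), (625, 154), (625, 153), (626, 151), (628, 151), (628, 152), (630, 155), (631, 153), (631, 153), (633, 152), (634, 150), (636, 153), (636, 153), (638, 155), (638, 152), (639, 152), (641, 152), (641, 152), (643, 155), (644, 152), (646, 153), (646, 152), (647, 151), (649, 153), (649, 149), (651, 157), (651, 153), (654, 155), (654, 151), (655, 152), (657, 153), (657, 150), (660, 151), (660, 151), (662, 153), (662, 152), (663, 151)]
jaw back edge [538.6127118  541.12461125 561.55293485]
```

View pics/t7.png

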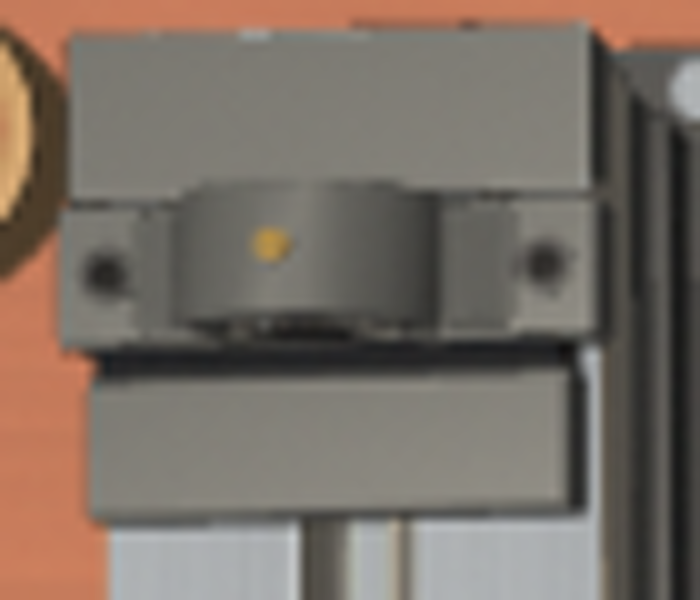

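Run:
```python
from h import *
tang();crank([6]*5)
```

```text
radial 1.0 resist to closing -2.7
psi -136.7 r 54.2 ax 0.0 F [-0.7  1.1 -2.7] open 22.6 t 46.7
[[[-0.0, -0.0036, 0.0045], [0.001, 0.001, 0.0], 0.1], [[-0.0, -0.0046, 0.0035], [0.001, 0.001, 0.0], 0.1], [[0, -0.0049, 0.003], [0.0, 0.0, 0.0], 0.1], [[0, -0.0052, 0.0025], [0.0, 0.0, 0.0], 0.1], [[0, -0.0054, 0.0019], [0.0, 0.0, 0.0], 0.1]]
```

Emit:
step_arm(
  targets=[
    [[0, -0.0036, 0.0045], [0.001, 0.001, 0], 0.1],
    [[0, -0.0046, 0.0035], [0.001, 0.001, 0], 0.1],
    [[0, -0.005, 0.003], [0, 0, 0], 0.1],
    [[0, -0.005, 0.0025], [0, 0, 0], 0.1],
    [[0, -0.0052, 0.002], [0, 0, 0], 0.1],
  ],
)

```text
time: 47.08
position: [0.377, 0.2527, 0.033]
tool_rot: [1.0, 0.028, -0.001, 0.003]
ft_force: [-2.4, -5.7, 8.9]
opening: 0.0222
```

Run:
```python
from h import *
tang();crank([0])
```

```text
radial -7.1 resist to closing 7.8
psi -105.9 r 54.6 ax 0.2 F [-2.4 -5.7  8.9] open 22.2 t 47.1
[[[-0.0001, 0.0001, 0.0004], [0.003, 0.001, 0.002], 0.1]]
```

Resistance has risen from 4.5 to 7.8 N and I am about 2 rad past touch, so it is snug. Releasing and withdrawing.

Emit:
step_arm(
  targets=[
    [[0, 0, 0], [0, 0, 0], 0.1],
    [[0, 0, 0], [0, 0, 0], 0.5],
    [[0, 0, 0], [0, 0, 0], 0.5],
    [[0, 0, 0], [0, 0, 0], 0.5],
    [[0, 0, 0], [0, 0, 0], 0.5],
  ],
)

```text
time: 47.5
position: [0.379, 0.2562, 0.0333]
tool_rot: [1.0, 0.028, 0.001, 0.001]
ft_force: [0.6, -0.3, -0.6]
opening: 0.0428
```

Emit:
step_arm(
  targets=[
    [[0, 0, -0.015], [0, 0, 0], 0.5],
    [[0, 0, -0.025], [0, 0, 0], 0.5],
    [[0, 0, -0.03], [0, 0, 0], 0.5],
    [[0, 0, -0.03], [0, 0, 0], 0.5],
    [[0, 0, -0.03], [0, 0, 0], 0.5],
  ],
)

```text
time: 47.92
position: [0.3737, 0.2532, 0.1596]
tool_rot: [1.0, 0.027, -0.007, 0.005]
ft_force: [0.7, -0.3, 0.0]
opening: 0.0428
```

Emit:
step_arm(
  targets=[
    [[0, 0.015, -0.03], [0, 0, 0], 0.5],
    [[0, 0.03, -0.03], [0, 0, 0], 0.5],
    [[0, 0.03, -0.01], [0, 0, 0], 0.5],
    [[0, 0.02, 0], [0, 0, 0], 0.5],
    [[0, 0, 0], [0, 0, 0], 0.5],
  ],
)

```text
time: 48.33
position: [0.3857, 0.1599, 0.2437]
tool_rot: [1.0, 0.029, 0.004, 0.001]
ft_force: [-0.9, 0.7, 0.9]
opening: 0.0425
```

Run:
```python
from h import *
st();im,w=blocks();a,d=arm.get_image("scene");ws=cloud("scene",d)
for t in("stamp","torch","cup"):
    for r in arm.trace(t,"top")[:1]:
        P=w[r["pixels"]];print(t,rect(P[~np.isnan(P[:,0])]))
cv2.imwrite("pics/f1.png",np.hstack([cv2.resize(im[120:320,160:460,::-1],(450,300)),cv2.resize(a[120:280,190:470,::-1],(350,300))]))
```

```text
t 48.33 p [385.7 159.9 243.7] phi 3.3 tilt [ 0.0076 -0.002 ] F [-0.89  0.66  0.95] open 42.5 j [ 0.34 -0.26  2.1  -0.    1.29  1.85]
block conf 0.82 hump [ 536.6 -320.3] all [ 536.8 -335.1] [ 67.6 142.3] ang -4.4 top 81
block conf 0.6 hump [603.  280.6] all [601.9 307.9] [ 44.1 193.8] ang -88.5 top 198
stamp (array([388.4, 147.1]), array([67.1, 32.1]), 85.2)
torch (array([ 367.4, -141.3]), array([ 36.8, 152.4]), 55.4)
cup (array([ 771.7, -128.1]), array([87. , 77.3]), 56.6)
```

View pics/f1.png

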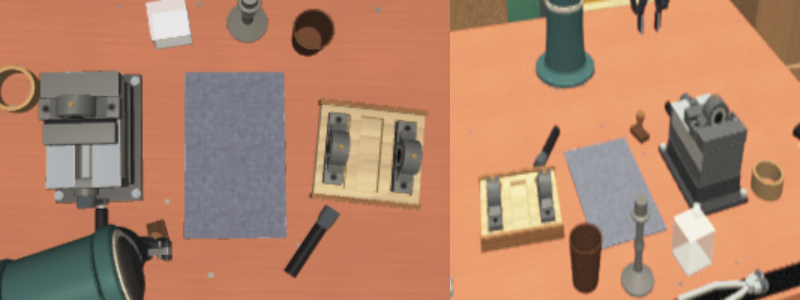

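Both sound blocks are in the tray, the hollow block is clamped centrally, and the bystanders look undisturbed. Handing in.

```bash
python3 -c "
from bench import arm
print(arm.job_done())"
```

```text
the job is handed in; nothing more can be done
None
```

The job is done and handed in at about 48 s; no verdict came back.

- **Hefting:** Three blocks were present. The nearest one on the mat weighed about 3.6 N (0.37 kg), so it is the hollow one. The other two weighed about 7.1 and 7.4 N.
- **Tray:** The two sound blocks are in pockets 1 and 3. Both seated firmly, and their tops measured 81–82 mm against an expected 81 mm, so they are fully down.
- **Vice:** I wound the gap open from about 29 to 54 mm and laid the hollow block on the bed. It is upright (top 197–198 mm, expected 196) and along the jaws, about 1 mm off centre by camera.
- **Clamping:** I wound the jaw in to about 2 rad past first touch. Handle resistance rose from 4.5 to 7.8 N, which I estimate as 90–125 N of clamping. I had no direct force reading, so this rests on crank angle and feel.
- **Finish:** The crank is released and the arm is clear.

The last picture shows the other items in place. The arm partly hid the stamp, so its last measured position is unreliable. The detector missed the pocket 1 block in the last search, but the picture shows it seated. Peak wrist force in the readings was about 46 N, when the gripper ran slightly inside the handle's circle.

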